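# Stack the filter cell on the sensing stand

### The job

Build the filter cell on the sensing stand: first lay the full-size plain plate flat and centred on the pedestal so that it keeps the sensing pin pressed down, then the open frame on the plate, then the cover with the handle up on the frame. The finished pile must be square to the pedestal and flush on all sides; set each piece down gently instead of dropping it, and leave the other things on the bench where they are.

Things in the scene. Friction and masses are not known exactly. Their poses are not given: they have to be found in the camera images.
- stand: sensing stand fixed to the bench: black base 130 x 90 x 10 mm (x, y, z), on it an aluminium pedestal 92 mm along x, 44 mm along y, its flat top 40 mm above the bench, and a black sensor housing (18 x 36 mm, top 30 mm above the bench) centred at x = +55 mm. Origin: centre of the base's underside. x is the pedestal's long axis and points to the end with the pin and housing, z up
- stand_top (a point): centre of the pedestal's flat top, 40 mm above the bench; axes as the stand's. A piece 56 mm wide overhangs the pedestal by 6 mm on each long side, one 100 mm long by 4 mm at each end
- pin (a joint): travel of the sensing pin, m: 0 up, grows as it is pressed down, 0.005 when flush with the pedestal's top. Brass pin of 8 mm diameter, 30 mm from the pedestal's centre along the stand's +x, standing 5 mm proud when up; its weak spring needs 1.5 N to be flush, so the plate's own weight holds it down
- plate: full-size plain plate, solid stainless steel, 100 x 56 x 16 mm (x, y, z), about 0.65 kg, no features and the same turned by half a turn. Origin: centre of its underside; x along its length, z up
- frame: open frame, stainless steel, 100 x 56 x 16 mm outside (x, y, z) with a 60 x 26 mm window right through (end bars 20 mm wide, side rails 15 mm wide), about 0.45 kg, the same turned by half a turn. Origin: centre of its underside; x along its length, z up
- cover: cover, stainless steel slab 100 x 56 x 12 mm (x, y, z), about 0.6 kg, with a bar handle along its length on top: the bar is 60 mm long (x), 14 mm wide (y), over the slab's centre, from 28 to 42 mm above the cover's underside, on two posts 12 x 14 mm at x = -24 and +24 mm. The same turned by half a turn. Origin: centre of its underside; x along its length, z up
- spare: smaller plain steel plate of another cell, 70 x 40 x 16 mm: not needed, leave it. Origin: centre of its underside
- wrench: steel wrench 150 mm long lying on the bench, leave it. Origin: near its middle, at the bench
- bottle_a: amber bottle, 52 mm across, 105 mm high, leave it. Origin: centre of its underside
- bottle_b: second amber bottle of the same size, leave it. Origin: centre of its underside
- beaker: open glass beaker, 70 mm across, 90 mm high, leave it. Origin: centre of its underside
- jar: white jar, 64 mm across, 60 mm high, leave it. Origin: centre of its underside
Not all that is in view belongs to the job. What is shaped like the plate but blue or red is not meant. What is shaped like the frame but turquoise is not meant.

How it is judged:
By the outcome, as a careful person would: the job done as asked, in the order asked, and still so for the second after the job is handed in, with the robot touching nothing.
It also fails if it takes over 72 s, if anything falls off the work surface, if the arm or the gripper's body presses on something with over 40 N, if the wrist force passes 120 N, or if a joint passes its speed limit or range.

### The arm

A 6-joint arm with a two-finger parallel gripper is mounted at the origin on the work surface. World frame = base frame: x ahead of the robot, y to its left, z up, the work surface at z = 0. Lengths are in m, angles in rad, forces in N, time in s.
With the tool pointing down it reaches from about 0.35 to 0.875 m from the base axis. Payload 15.5 kg.
Tool frame: the origin (TCP) lies on the centre line of the jaws, within the pads' length; the fingertips stand 8 mm ahead of it and the grasp point (between the pads) lies 11 mm behind it; z points along the fingers, x is the direction in which the jaws open and shut, and the axes are right-handed (so a half turn about z gives the same grasp; the last joint's range is limited). The gripper opens to 85 mm and grips with 20 to 120 N. Pads are 22 mm wide; open, the fingers measure 114 mm over their backs; the gripper's body (76 mm by 85 mm) begins 54 mm behind the grasp point. The pads swing forward as they close: fully open they stand 13 mm farther back than shut.
Start: joints at [1.214, 0.494, 1.345, -0, 1.302, -0.096], TCP at [0.162, 0.604, 0.239] pointing down, gripper open.
Joint ranges: [-2.91, 2.91], [-0.82, 2.16], [0.22, 2.67], [-1.22, 4.37], [0.12, 2.79], [-3.08, 3.08]. Speed limits (rad/s): [1.89, 1.89, 2.57, 3.01, 3.01, 3.01].

### API

Orientations are given as a unit quaternion [x, y, z, w].
In Python, from bench import sense, capture, workorder, spotter gives the robot as it stands. The module is installed in compiled form; this text tells all that it offers.
- The arm moves only by the tool move_arm, never from a script. Its argument "rows" is a list of rows, each a list of 5 numbers: the closure in counts, from 0 (fully open) to 255 (shut), then the shift along the tool's x, y, z in mm, then the turn about the tool's z in rad. A call has exactly 10 rows; each row shifts and turns the commanded pose from where the row before left it, along the tool's axes as they then stand; what a row does not reach is not made up. A row lasts 1/8 s, in which the tool goes at most 62.5 mm and 10.7 degrees, less where a joint would pass 70% of its speed; a pose out of reach is approached as far as the arm can. A call is refused whole if a number of a shift passes 62.5 or a number of a turn 0.188, either way. A call with a gripper value outside its range is refused whole. The fingers move at their own pace and stop on an object; "grip_force" is the grip in N (left out, the last holds). Time passes only in rows, so rows that do not move let the fingers close, or fill a call up. It gives the time, the measured TCP pose, the force and the opening at its end, in the units of the state.
- sense(): the state, without advancing time (a new reading comes with each control period).
- capture(name): name is "scene" or "top"; returns a dict with "color" (480x640x3 uint8, red, green, blue), "fx", "fy", "cx", "cy" (pixels), "k1" (the pictures are not rectified: a ray, as slopes to the right and down, at radius r is drawn at 1 + k1 r^2 times it, then the intrinsics apply), "eye" and "rotation" of the camera in the world. Camera axes: x right, y up, looking along -z (the intrinsics and any distortion apply to the point x, -y, -z); pixel columns grow to the right and rows downward; lengths in m; the calibration is good to about 2 mm. A picture is of the moment at which its call begins. There is no depth.
- workorder.sign_off(): hands the job in, once; it reports no verdict.
Trained networks look in the newest picture that a camera, given by its name, has taken for a name from the list of things; names that differ only in an ending like _2 or _b are one class to them, and where a whole thing is asked for, a point or a joint stands for the part that bears it (a point fixed in the world has none). Each returns a list of dicts, best first, with "confidence" (0 to 1); they miss things now and then, are a little off and sometimes report something else, mostly with a low value. They report only what shows in the picture. A call takes as long as a camera call. They do not tell look-alikes from the thing itself.
- spotter.masks_of(camera, thing): "region" (480x640 bool, what is visible of it) and "box" ([left, top, right, bottom] in pixels, round what is visible of it).
- spotter.place_of(camera, thing): "uv" ([column, row] in pixels: a listed point, or the origin of a listed thing).
The state is a dict: "clock": time; "joints": joint angles; "qvel": joint speeds; "tau": joint torques, N m; "ee_pos": TCP position; "tool_rot": TCP orientation; "wrist_force": force on the tool from outside, world axes, zero at the start; "wrist_torque": the same for the moment, N m; "finger_gap": finger opening in m.
Only numpy, scipy, OpenCV 4.12 (cv2) and the standard library are available. Lean on these libraries where they do the work, as an engineer would, in place of code of your own. Each camera call takes 0.05 s, during which the arm holds its last target.

## Working session

There is one attempt and no reset: what is moved stays moved. The work goes in short steps, Python scripts to look and compute and a tool call to move; the robot and the scene stay as the last step left them, time stands still between calls to the robot, and variables do not carry over. Pictures are saved under pics/ and viewed, and the job is handed in when it is done.

Besides the shell and the picture viewer there is one more tool, called after "Request:" as name(argument=value, ...) on one line, values as JSON. move_arm: Moves the arm, as the interface text tells. Its arguments: {"type":"object","properties":{"rows":{"type":"array","items":{"type":"array","items":{"type":"number"}}},"grip_force":{"type":"number"}},"required":["rows"]}

```bash
mkdir -p pics; ls; python3 - <<'E'
from bench import sense, capture
import cv2
s=sense();print(s)
for n in("scene","top"):
    c=capture(n);cv2.imwrite(f"pics/{n}0.png",c["color"][:,:,::-1])
    print({k:v for k,v in c.items() if k!="color"})
E
```

```text
pics
{'clock': 0.0, 'joints': array([ 1.21350091e+00,  4.94185042e-01,  1.34616299e+00, -4.20112549e-05,
        1.30246894e+00, -9.54463688e-02]), 'qvel': array([-0.00210142,  0.00079191, -0.00083392, -0.00022597,  0.0003308 ,
       -0.00086435]), 'tau': array([-1.59072929e-04, -8.82157230e+01, -3.83866668e+01, -2.77737336e-04,
        1.01097129e-02, -1.19652844e-05]), 'ee_pos': array([0.1616433 , 0.60336421, 0.23868829]), 'tool_rot': array([ 7.93364908e-01,  6.08746045e-01, -5.08234664e-04,  3.41836006e-04]), 'wrist_force': array([ 0.05063794, -0.74407124,  0.06203862]), 'wrist_torque': array([ 0.0074601 , -0.07285969, -0.0246996 ]), 'finger_gap': 0.0853920159144941}
{'fx': 534.0470427858584, 'fy': 534.0470427858584, 'cx': 321.5584230670721, 'cy': 237.77242160963615, 'k1': -0.10792483219779733, 'eye': array([1.19709931, 0.6091335 , 0.6530356 ]), 'rotation': array([0.19769678, 0.4362952 , 0.8034444 , 0.35360935])}
{'fx': 453.92811719857275, 'fy': 453.92811719857275, 'cx': 321.8559902825938, 'cy': 236.3116217375311, 'k1': -0.06037587921382522, 'eye': array([0.38527806, 0.00499451, 0.83904417]), 'rotation': array([ 0.06535375, -0.0488282 , -0.70023771,  0.70923328])}
```

View pics/scene0.png

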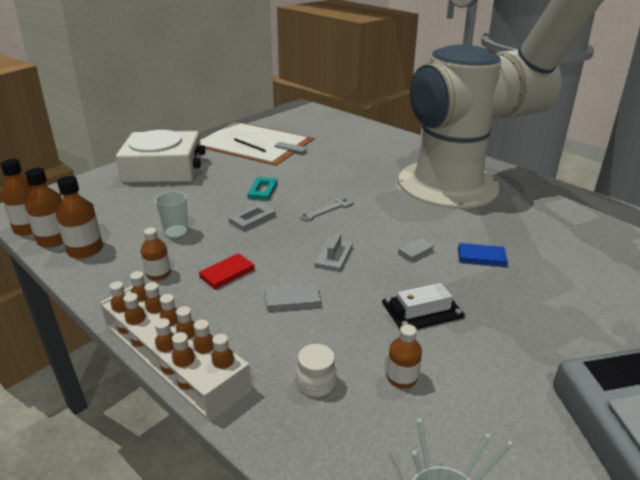

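View pics/top0.png

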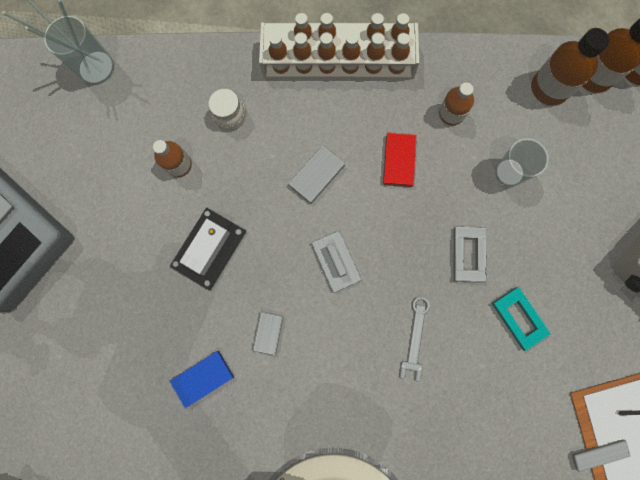

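Top view: the candidates are:
- **Grey full-size plate:** (317,174). The spare at (267,334) is smaller, red is at (400,160) and blue at (202,379).
- **Grey frame:** (470,254). The turquoise one is at (521,319).
- **Cover with handle:** (336,262).
- **Stand:** (208,248), with the pin at (212,231).

Next I fit the poses.

```bash
cat > h.py <<'E'
import numpy as np, cv2
from scipy.spatial.transform import Rotation as R
from scipy.optimize import minimize
def proj(c,P):
    P=np.atleast_2d(P); q=R.from_quat(c["rotation"]).inv().apply(P-c["eye"])
    s=q[:,:2]*[1,-1]/(-q[:,2:3]); r2=(s**2).sum(1,keepdims=True)
    s=s*(1+c["k1"]*r2); return s*[c["fx"],c["fy"]]+[c["cx"],c["cy"]]
def unproj(c,uv,z):
    d=(np.array(uv,float)-[c["cx"],c["cy"]])/[c["fx"],c["fy"]]; s=d.copy()
    for _ in range(20): s=d/(1+c["k1"]*(s**2).sum())
    v=R.from_quat(c["rotation"]).apply([s[0],-s[1],-1.]); return c["eye"]+v*(z-c["eye"][2])/v[2]
def box(x0,x1,y0,y1,z0,z1):
    X=lambda i,j,k:[(x0,x1)[i],(y0,y1)[j],(z0,z1)[k]]
    F=[[(0,0,1),(1,0,1),(1,1,1),(0,1,1)],[(0,0,0),(1,0,0),(1,0,1),(0,0,1)],[(0,1,0),(0,1,1),(1,1,1),(1,1,0)],
       [(0,0,0),(0,0,1),(0,1,1),(0,1,0)],[(1,0,0),(1,1,0),(1,1,1),(1,0,1)]]
    return [np.array([X(*v) for v in f]) for f in F]
def slab(h,l=.1,w=.056): return box(-l/2,l/2,-w/2,w/2,0,h)
# faces list (painter order), label = index of colour class
def model(name):
    if name=="plate": return [(f,i) for i,f in enumerate(slab(.016))]
    if name=="frame":
        o=[(f,i) for i,f in enumerate(slab(.016))]
        hole=np.array([[-.03,-.013,.016],[.03,-.013,.016],[.03,.013,.016],[-.03,.013,.016]])
        return o+[(hole,5)]
    if name=="cover": return [(f,i) for i,f in enumerate(slab(.012))]
    if name=="stand": # pedestal above the base
        return [(f,i) for i,f in enumerate(box(-.046,.046,-.022,.022,.010,.04))]
    if name=="base": return [(f,i) for i,f in enumerate(box(-.065,.065,-.045,.045,0,.010))]
S=6
def cover_masks(c,faces,pose,box_):
    x,y,z,th=pose; cc,ss=np.cos(th),np.sin(th); l,t,r,b=box_
    lab=np.full(((b-t)*S,(r-l)*S),-1+256-255,np.int32)*0+99
    lab=lab.astype(np.int32)
    for f,k in faces:
        P=np.c_[f[:,0]*cc-f[:,1]*ss+x,f[:,0]*ss+f[:,1]*cc+y,f[:,2]+z]
        n=np.cross(P[1]-P[0],P[2]-P[0])
        if n@(c["eye"]-P[0])<=0: continue
        uv=(proj(c,P)-[l-.5,t-.5])*S-.5
        cv2.fillPoly(lab,[np.round(uv*16).astype(np.int32)],int(k),shift=4)
    return lab
def fit(c,name,pose0,free=(0,1,3),pad=6,ignore=None,blur=.6,extra=None):
    faces=model(name); pose0=np.array(pose0,float)
    pts=np.vstack([f for f,_ in faces]); th=pose0[3]
    P=np.c_[pts[:,0]*np.cos(th)-pts[:,1]*np.sin(th)+pose0[0],pts[:,0]*np.sin(th)+pts[:,1]*np.cos(th)+pose0[1],pts[:,2]+pose0[2]]
    uv=proj(c,P); l,t=np.floor(uv.min(0)).astype(int)-pad; r,b=np.ceil(uv.max(0)).astype(int)+pad
    l,t=max(l,0),max(t,0); r,b=min(r,640),min(b,480); bx=(l,t,r,b)
    img=c["color"][t:b,l:r].astype(float); w=np.ones(img.shape[:2],bool)
    if ignore is not None: w&=~ignore[t:b,l:r]
    ks=sorted(set(k for _,k in faces))+[99]
    def cost(p):
        q=pose0.copy(); q[list(free)]=p
        lab=cover_masks(c,faces,q,bx); A=[]
        for k in ks:
            m=(lab==k).astype(np.float32)
            if m.sum()<30*S*S/4: continue
            m=cv2.resize(m,(r-l,b-t),interpolation=cv2.INTER_AREA)
            if blur: m=cv2.GaussianBlur(m,(0,0),blur)
            A.append(m[w])
        A=np.array(A).T; y=img[w]
        x,_,_,_=np.linalg.lstsq(A,y,rcond=None); e=A@x-y
        return np.sqrt(np.minimum(e**2,40**2).mean())
    x0=pose0[list(free)]; best=None
    step=np.array([.004,.004,.004,.06])[list(free)]
    for rep in range(3):
        sim=np.vstack([x0]+[x0+step[i]*(1 if rep%2==0 else -1)*np.eye(len(x0))[i] for i in range(len(x0))])
        o=minimize(cost,x0,method="Nelder-Mead",options=dict(initial_simplex=sim,xatol=2e-5,fatol=1e-4,maxiter=300)); x0=o.x
        step=step/2
    q=pose0.copy(); q[list(free)]=x0; return q,o.fun
def draw(c,items,fn,crop=None,k=1):
    im=cv2.resize(c["color"][:,:,::-1],None,fx=k,fy=k,interpolation=cv2.INTER_CUBIC)
    for name,pose in items:
        x,y,z,th=pose; cc,ss=np.cos(th),np.sin(th)
        for f,_ in model(name):
            P=np.c_[f[:,0]*cc-f[:,1]*ss+x,f[:,0]*ss+f[:,1]*cc+y,f[:,2]+z]
            if np.cross(P[1]-P[0],P[2]-P[0])@(c["eye"]-P[0])<=0: continue
            uv=(proj(c,P)+.5)*k-.5
            cv2.polylines(im,[np.round(uv*16).astype(np.int32)],True,(0,255,0),1,cv2.LINE_AA,4)
    if crop: l,t,r,b=[int(v*k) for v in crop]; im=im[t:b,l:r]
    cv2.imwrite(fn,im)
E
python3 - <<'E'
from h import *
from bench import capture,spotter
import pickle
C={n:capture(n) for n in("top","scene")}
pickle.dump(C,open("c0.pkl","wb"))
for n in C:
  for t in("plate","frame","cover","stand"):
    for d in spotter.masks_of(n,t)[:3]: print(n,t,round(d["confidence"],2),np.round(d["box"]),d["region"].sum(), np.argwhere(d["region"]).mean(0)[::-1].round(1))
  for t in ("stand_top","pin"):
    for d in spotter.place_of(n,t)[:2]: print(n,t,d["confidence"],d["uv"])
c=C["top"]
g={"plate":((317,174),.016,(290,184),(325,150)),"frame":((470,254),.016,(470,230),(470,278)),"cover":((336,262),.012,(322,235),(350,285)),"stand":((205,247),.04,(195,268),(216,228))}
res={}
for n,(uv,h,a,b) in g.items():
    p=unproj(c,uv,h); d=unproj(c,b,h)-unproj(c,a,h); th=np.arctan2(d[1],d[0])
    q,e=fit(c,n,[p[0],p[1],0,th]); print(n,"top",q.round(4),round(e,2))
    q2,e2=fit(C["scene"],n,q); print(n,"scene",q2.round(4),round(e2,2)); res[n]=(q,q2)
pickle.dump(res,open("r0.pkl","wb"))
draw(c,[(n,r[0]) for n,r in res.items()],"pics/t1.png",(160,130,500,310),2.3)
draw(C["scene"],[(n,r[1]) for n,r in res.items()],"pics/s1.png",(220,160,480,330),3)
E
```

```text
top plate 0.7 [288. 148. 340. 201.] 1607 [315.8 174.3]
top plate 0.67 [384. 133. 417. 184.] 1640 [399.6 159.1]
top plate 0.61 [173. 353. 235. 410.] 1821 [201.3 378.9]
top frame 0.82 [456. 227. 490. 281.] 1404 [469.7 253.8]
top frame 0.65 [492. 286. 552. 353.] 1685 [520.5 318.5]
top cover 0.77 [312. 230. 362. 292.] 1710 [335.7 261.5]
top cover 0.3 [291. 147. 346. 203.] 1691 [316.3 174.1]
top stand 0.72 [169. 209. 245. 288.] 3398 [207.7 248.6]
top stand 0.39 [439.  82. 472. 128.] 1036 [456.6 104.8]
top stand_top 0.95 [200.9, 246.7]Traceback (most recent call last):
  File "<stdin>", line 10, in <module>
ValueError: it knows: beaker, bottle, cover, frame, jar, plate, spare, stand, stand_top, wrench
```

```bash
python3 - <<'E'
from h import *
import pickle
C=pickle.load(open("c0.pkl","rb"))
c=C["top"]
g={"plate":((317,174),.016,(290,184),(325,150)),"frame":((470,254),.016,(470,230),(470,278)),"cover":((336,262),.012,(322,235),(350,285)),"stand":((205,247),.04,(195,268),(216,228))}
res={}
for n,(uv,h,a,b) in g.items():
    p=unproj(c,uv,h); d=unproj(c,b,h)-unproj(c,a,h); th=np.arctan2(d[1],d[0])
    q,e=fit(c,n,[p[0],p[1],0,th]); print(n,"top",q.round(4),round(e,2))
    q2,e2=fit(C["scene"],n,q); print(n,"scene",q2.round(4),round(e2,2)); res[n]=(q,q2)
pickle.dump(res,open("r0.pkl","wb"))
draw(c,[(n,r[0]) for n,r in res.items()],"pics/t1.png",(160,130,500,310),2.3)
draw(C["scene"],[(n,r[1]) for n,r in res.items()],"pics/s1.png",(220,160,480,330),3)
E
```

```text
plate top [ 0.6394  0.0378  0.     -0.6926] 5.04
plate scene [ 0.6427  0.0408  0.     -0.6919] 4.76
frame top [ 0.4906 -0.2457  0.      3.1104] 13.51
frame scene [ 0.4943 -0.2436  0.      3.1119] 10.94
cover top [ 4.7370e-01  1.0000e-04  0.0000e+00 -2.7132e+00] 10.99
cover scene [ 4.7890e-01  2.2000e-03  0.0000e+00 -2.7171e+00] 14.17
stand top [ 0.4959  0.2385  0.     -0.5137] 31.07
stand scene [ 0.5043  0.2361  0.     -0.476 ] 30.04
```

View pics/t1.png

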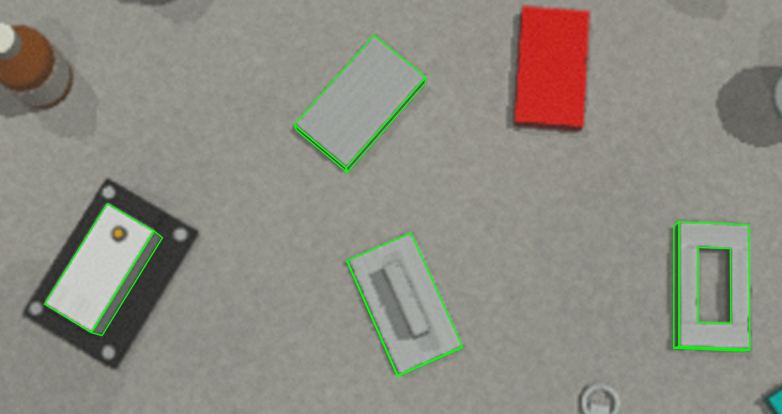

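View pics/s1.png

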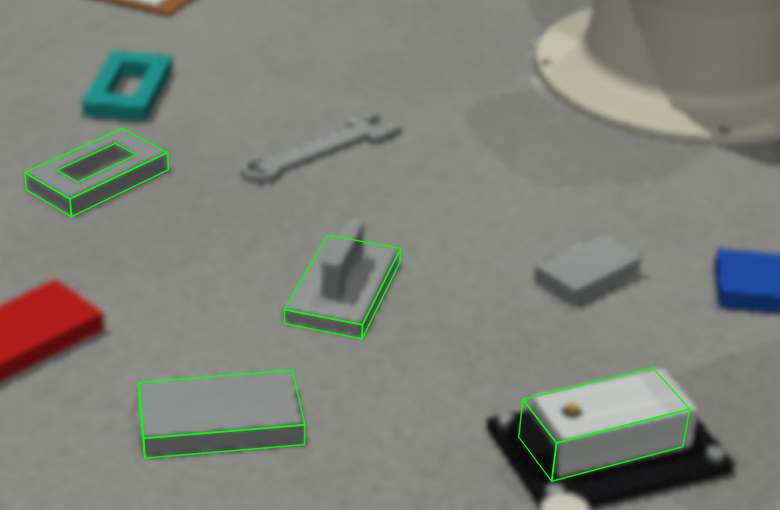

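```bash
cat >> h.py <<'E'
_m=model
def model(name):
    if name=="stand":
        return [(f,10) for f in box(-.065,.065,-.045,.045,0,.010)]+[(f,i) for i,f in enumerate(box(-.046,.046,-.022,.022,.010,.04))]+[(f,[10,11,12,10,11][i]) for i,f in enumerate(box(.046,.064,-.018,.018,.010,.03))]
    return _m(name)
E
python3 - <<'E'
from h import *
import pickle
C=pickle.load(open("c0.pkl","rb")); res=pickle.load(open("r0.pkl","rb"))
for n,o in(("top",[.498,.240,0,-.5137]),("scene",[.502,.242,0,-.51])):
    q,e=fit(C[n],"stand",o); print(n,q.round(4),e)
    res["stand"]=(q if n=="top" else res["stand"][0], q)
    draw(C[n],[("stand",q)],f"pics/st_{n}.png",(150,190,270,300) if n=="top" else (370,270,480,340),6)
pickle.dump(res,open("r0.pkl","wb"))
E
```

```text
top [ 0.4963  0.2385  0.     -0.5114] 8.376459586092007
scene [ 0.4989  0.2393  0.     -0.524 ] 13.927788800140549
```

View pics/st_top.png

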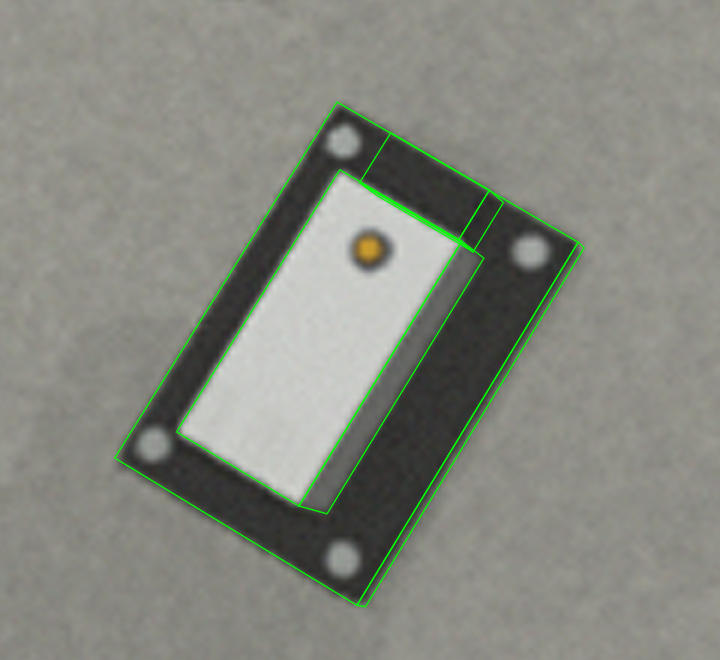

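View pics/st_scene.png

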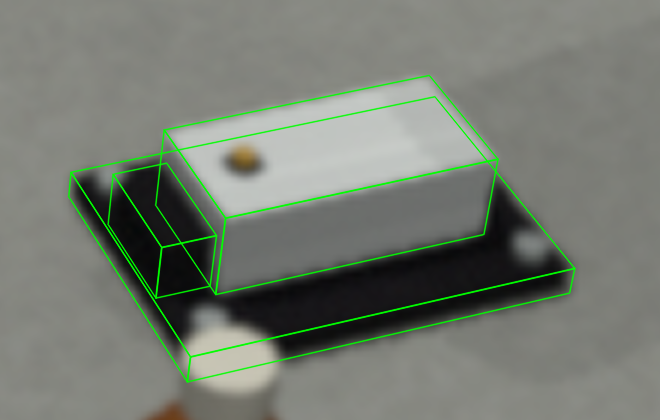

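The close crops confirm the choices. The outlined grey plate at (317,174) fits 100x56, it isn't the 70x40 spare, and it is neither red nor blue. The grey frame has the window, the cover has the handle, and the stand fits with its pin at the +x end. The two cameras differ by about 3 mm, and the first grasp will show which is right.

```bash
cat > plan.py <<'E'
import sys,numpy as np
from bench import sense
def state():
    s=sense(); q=s["tool_rot"]; yaw=2*np.arctan2(q[1],q[0]); return s,(yaw+np.pi)%(2*np.pi)-np.pi
def plan(x,y,z,yaw,n,sub=None):
    s,ps=state(); p=s["ee_pos"].copy()
    d=np.array([x,y,z])-p; dy=(yaw-ps+np.pi/2)%np.pi-np.pi/2
    print("clk",round(s["clock"],2),"p",p.round(4),"yaw",round(ps,4),"F",s["wrist_force"].round(1),"gap",round(s["finger_gap"],4),"turn",round(dy,3))
    for i in range(n):
        c,sn=np.cos(ps),np.sin(ps); v=d/n*1000
        print([round(c*v[0]+sn*v[1],1),round(sn*v[0]-c*v[1],1),round(-v[2],1),round(-dy/n,3)]); ps+=dy/n
if __name__=="__main__": a=[float(v) for v in sys.argv[1:]]; plan(*a[:4],int(a[4]))
E
python3 plan.py 0.641 0.0393 0.14 0.878 16
```

```text
clk 0.45 p [0.1618 0.6037 0.2392] yaw 1.309 F [-0.7 -0.6  0.5] gap 0.0851 turn -0.431
[np.float64(-26.3), np.float64(38.1), np.float64(6.2), np.float64(0.027)]
[np.float64(-25.3), np.float64(38.8), np.float64(6.2), np.float64(0.027)]
[np.float64(-24.2), np.float64(39.4), np.float64(6.2), np.float64(0.027)]
[np.float64(-23.2), np.float64(40.1), np.float64(6.2), np.float64(0.027)]
[np.float64(-22.1), np.float64(40.7), np.float64(6.2), np.float64(0.027)]
[np.float64(-21.0), np.float64(41.3), np.float64(6.2), np.float64(0.027)]
[np.float64(-19.9), np.float64(41.8), np.float64(6.2), np.float64(0.027)]
[np.float64(-18.7), np.float64(42.3), np.float64(6.2), np.float64(0.027)]
[np.float64(-17.6), np.float64(42.8), np.float64(6.2), np.float64(0.027)]
[np.float64(-16.4), np.float64(43.3), np.float64(6.2), np.float64(0.027)]
[np.float64(-15.2), np.float64(43.7), np.float64(6.2), np.float64(0.027)]
[np.float64(-14.1), np.float64(44.1), np.float64(6.2), np.float64(0.027)]
[np.float64(-12.9), np.float64(44.5), np.float64(6.2), np.float64(0.027)]
[np.float64(-11.7), np.float64(44.8), np.float64(6.2), np.float64(0.027)]
[np.float64(-10.5), np.float64(45.1), np.float64(6.2), np.float64(0.027)]
[np.float64(-9.2), np.float64(45.3), np.float64(6.2), np.float64(0.027)]
```

Request:
move_arm(rows=[[0,-26,38,4,0.027],[0,-25,39,4,0.027],[0,-24,39,4,0.027],[0,-23,40,4,0.027],[0,-22,41,4,0.027],[0,-21,41,4,0.027],[0,-20,42,4,0.027],[0,-19,42,4,0.027],[0,-18,43,4,0.027],[0,-16,43,4,0.027]], grip_force=50)

```text
clock: 1.7
ee_pos: [0.4619, 0.2504, 0.1993]
tool_rot: [0.868, 0.496, 0.0, 0.0]
wrist_force: [0.4, 0.4, 0.2]
finger_gap: 0.086
```

```bash
sed -i 's/print(\[round(c/print(*[round(c/; s/round(-dy\/n,3)\])/round(-dy\/n,3)],sep=",")/' plan.py; python3 plan.py 0.641 0.0393 0.09 0.878 8
```

```text
clk 1.7 p [0.4619 0.2504 0.1993] yaw 1.038 F [0.4 0.4 0.2] gap 0.086 turn -0.16
-11.4,32.7,13.7,0.02
-10.7,32.9,13.7,0.02
-10.0,33.1,13.7,0.02
-9.4,33.3,13.7,0.02
-8.7,33.5,13.7,0.02
-8.0,33.7,13.7,0.02
-7.4,33.8,13.7,0.02
-6.7,34.0,13.7,0.02
```

Request:
move_arm(rows=[[0,-11.4,32.7,13.7,0.02],[0,-10.7,32.9,13.7,0.02],[0,-10,33.1,13.7,0.02],[0,-9.4,33.3,13.7,0.02],[0,-8.7,33.5,13.7,0.02],[0,-8,33.7,13.7,0.02],[0,-7.4,33.8,13.7,0.02],[0,-6.7,34,13.7,0.02],[0,0,0,0,0],[0,0,0,0,0]])

```text
clock: 2.95
ee_pos: [0.6399, 0.041, 0.0897]
tool_rot: [0.905, 0.425, -0.0, -0.0]
wrist_force: [0.5, 0.6, 0.1]
finger_gap: 0.0851
```

```bash
python3 plan.py 0.641 0.0393 0.010 0.878 6; python3 - <<'E'
from bench import capture
import cv2
c=capture("scene");cv2.imwrite("pics/s2.png",cv2.resize(c["color"][150:350,180:420,::-1],None,fx=3,fy=3))
E
```

```text
clk 2.95 p [0.6399 0.041  0.0897] yaw 0.879 F [0.5 0.6 0.1] gap 0.0851 turn -0.001
-0.1,0.3,13.3,0.0
-0.1,0.3,13.3,0.0
-0.1,0.3,13.3,0.0
-0.1,0.3,13.3,0.0
-0.1,0.3,13.3,0.0
-0.1,0.3,13.3,0.0
```

View pics/s2.png

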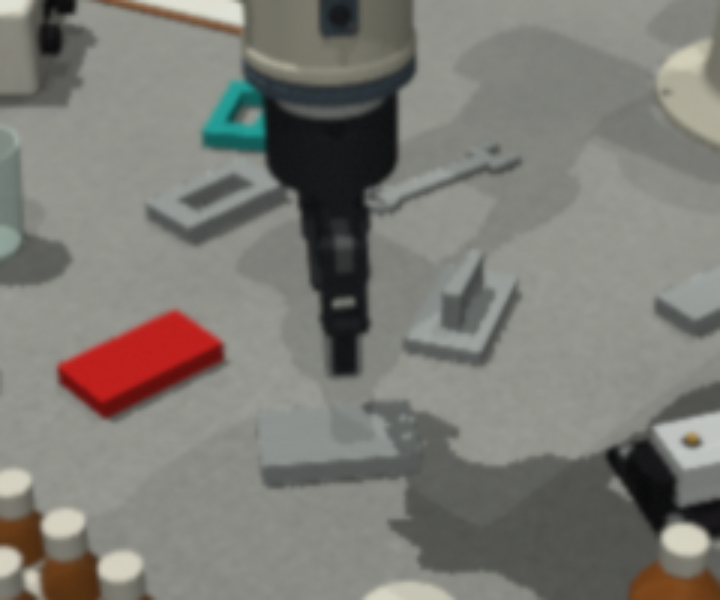

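Request:
move_arm(rows=[[0,-0.3,1,14,0],[0,-0.3,1,14,0],[0,0,0,14,0],[0,0,0,14,0],[0,0,0,14,0],[0,0,0,8.5,0],[60,0,0,0,0],[120,0,0,0,0],[200,0,0,0,0],[255,0,0,0,0]])

```text
clock: 4.25
ee_pos: [0.6417, 0.0389, 0.0118]
tool_rot: [0.905, 0.425, 0.0, 0.0]
wrist_force: [-2.3, -0.3, 6.7]
finger_gap: 0.0547
```

```bash
cat > held.py <<'E'
# fit held piece pose: python held.py name z(bottom) yaw
from h import *
from plan import state
from bench import capture
import sys,pickle
n=sys.argv[1]; z=float(sys.argv[2]); tag=sys.argv[3]
s,ps=state(); p=s["ee_pos"]; th=ps-np.pi/2
print("clk",round(s["clock"],2),p.round(4),round(ps,4),s["wrist_force"].round(1),s["finger_gap"])
C={k:capture(k) for k in("scene","top")}; pickle.dump(C,open(f"c_{tag}.pkl","wb"))
for k in C:
    cv2.imwrite(f"pics/{k}_{tag}.png",C[k]["color"][:,:,::-1])
c=C["scene"]
q,e=fit(c,n,[p[0],p[1],z,th],pad=4)
d=np.array([p[0]-q[0],p[1]-q[1]])
print("scene fit",q.round(4),round(e,2)," tcp-fit along piece x,y mm:",(1e3*np.array([d@[np.cos(th),np.sin(th)],d@[-np.sin(th),np.cos(th)]])).round(2),"dyaw",round((q[3]-th+1.57)%np.pi-1.57,4))
uv=proj(c,q[None,:3])[0]; draw(c,[(n,q)],f"pics/fit_{tag}.png",[max(0,uv[0]-60),max(0,uv[1]-60),uv[0]+60,uv[1]+50],6)
E
python3 plan.py .64 .04 .2 .878 1
```

```text
clk 4.25 p [0.6417 0.0389 0.0118] yaw 0.879 F [-2.3 -0.3  6.7] gap 0.0547 turn -0.001
-0.3,-2.0,-188.2,0.001
```

Request:
move_arm(rows=[[255,0,0,0,0],[255,0,0,0,0],[255,0,0,-4,0],[255,0,0,-15,0],[255,0,0,-25,0],[255,0,0,-25,0],[255,0,0,-20,0],[255,0,0,-6,0],[255,0,0,0,0],[255,0,0,0,0]])

```text
clock: 5.5
ee_pos: [0.6409, 0.039, 0.1054]
tool_rot: [0.905, 0.425, -0.001, -0.0]
wrist_force: [-0.5, -0.5, -6.8]
finger_gap: 0.0543
```

```bash
python3 held.py plate 0.095 p1
```

```text
clk 5.5 [0.6409 0.039  0.1054] 0.879 [-0.5 -0.5 -6.8] 0.05432984233937355
scene fit [ 0.6405  0.0418  0.095  -0.7369] 25.11  tcp-fit along piece x,y mm: [ 2.2  -1.93] dyaw -0.0451
```

View pics/fit_p1.png

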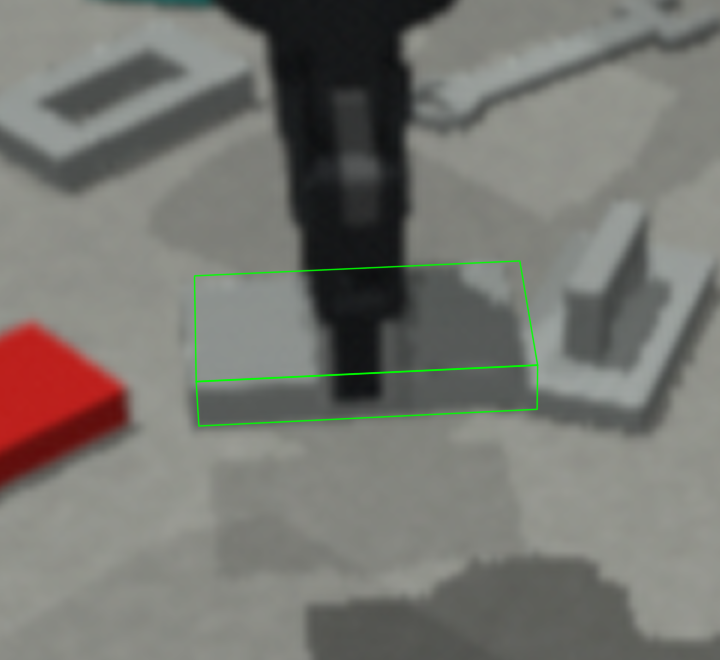

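View pics/top_p1.png

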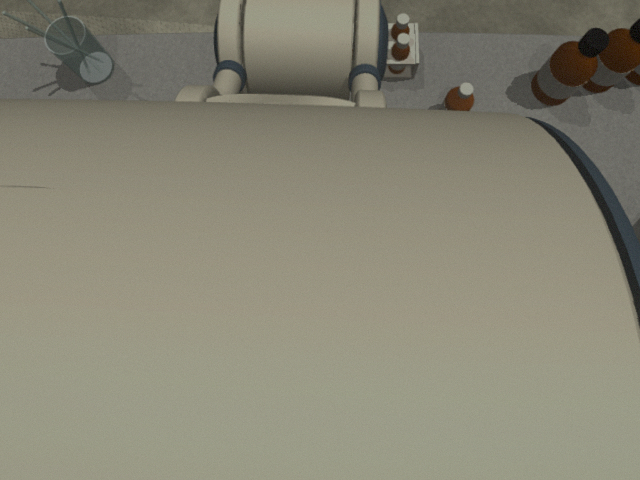

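```bash
cat >> h.py <<'E'
from scipy.optimize import least_squares
def edges_of(name):
    E=[]
    for f,k in model(name):
        for i in range(len(f)): E.append((f[i],f[(i+1)%len(f)]))
    return E
def tw(pose,P):
    x,y,z,th=pose; P=np.atleast_2d(P); c,s=np.cos(th),np.sin(th)
    return np.c_[P[:,0]*c-P[:,1]*s+x,P[:,0]*s+P[:,1]*c+y,P[:,2]+z]
def edgefit(c,name,pose0,free=(0,1),win=4.,ignore=None,edges=None,n=60,dark=45,verbose=False):
    """least squares of chosen edges (list of pts pairs) against strongest gradient along the normal"""
    g=cv2.cvtColor(c["color"],cv2.COLOR_RGB2GRAY).astype(np.float32)
    pose=np.array(pose0,float); edges=edges if edges is not None else edges_of(name)
    step=.25
    for it in range(8):
        w=max(win*(.7**it),1.8); O=[];pts=[]
        for a,b in edges:
            t=np.linspace(.04,.96,n)[:,None]; P=a+(b-a)*t; uv=proj(c,tw(pose,P)); d=uv[-1]-uv[0]; d/=np.linalg.norm(d); nn=np.array([-d[1],d[0]])
            k=np.arange(-w-1,w+1.01,step); G=uv[:,None,:]+k[None,:,None]*nn
            prof=cv2.remap(g,G[...,0].astype(np.float32),G[...,1].astype(np.float32),cv2.INTER_CUBIC)
            gr=np.abs(prof[:,4:]-prof[:,:-4])  # +-0.5px
            kc=k[2:-2]
            bad=prof.min(1)<dark
            j=gr.argmax(1); val=gr.max(1); ok=(~bad)&(val>9)&(j>0)&(j<len(kc)-1)
            for i in np.where(ok)[0]:
                y0,y1,y2=gr[i,j[i]-1:j[i]+2]; o=kc[j[i]]+step*.5*(y0-y2)/(y0-2*y1+y2-1e-9)
                pts.append((P[i],uv[i]+o*nn,nn))
        Q=np.array([p[0] for p in pts]);U=np.array([p[1] for p in pts]);N=np.array([p[2] for p in pts])
        def r(x):
            q=pose.copy(); q[list(free)]=x
            return ((proj(c,tw(q,Q))-U)*N).sum(1)
        o=least_squares(r,pose[list(free)],loss="soft_l1",f_scale=.3,x_scale=[.01]*len(free)); pose[list(free)]=o.x
    return pose,np.median(np.abs(o.fun)),len(pts)
def silh(c,name,pose):
    """silhouette + front edges: edges belonging to a visible face"""
    seen=[];
    for f,k in model(name):
        P=tw(pose,f)
        if np.cross(P[1]-P[0],P[2]-P[0])@(c["eye"]-P[0])<=0: continue
        for i in range(len(f)): 
            a,b=f[i],f[(i+1)%len(f)]
            if not any((np.allclose(a,d) and np.allclose(b,e)) or (np.allclose(a,e) and np.allclose(b,d)) for d,e in seen): seen.append((a,b))
    return seen
E
python3 - <<'E'
from h import *
import pickle
C0=pickle.load(open("c0.pkl","rb")); r0=pickle.load(open("r0.pkl","rb"))
for n in("plate","frame","cover"):
  for i,k in enumerate(("top","scene")):
    q=r0[n][i]; print(n,k,q.round(4),*[a if isinstance(a,int) else np.round(a,4) for a in edgefit(C0[k],n,q,(0,1,3),edges=silh(C0[k],n,q))])
c=pickle.load(open("c_p1.pkl","rb"))["scene"]
for th in (.8788-np.pi/2,):
  for z in(.0936,):
    q=[.6415,.042,z,th]
    for fr in((0,1),(0,1,3),(0,1,2)):
      o=edgefit(c,"plate",q,fr,edges=silh(c,"plate",q)); print(fr,o[0].round(4),o[1:])
    draw(c,[("plate",edgefit(c,"plate",q,(0,1),edges=silh(c,"plate",q))[0])],"pics/e1.png",(240,190,360,300),6)
E
```

```text
plate top [ 0.6394  0.0378  0.     -0.6926] [ 0.6413  0.0375  0.     -0.6446] 0.7707 509
plate scene [ 0.6427  0.0408  0.     -0.6919] [ 0.6435  0.0406  0.     -0.6846] 0.557 383
frame top [ 0.4906 -0.2457  0.      3.1104] [ 0.4907 -0.2463  0.      3.1324] 0.4871 726
frame scene [ 0.4943 -0.2436  0.      3.1119] [ 0.4941 -0.2444  0.      3.1026] 0.2541 619
cover top [ 4.7370e-01  1.0000e-04  0.0000e+00 -2.7132e+00] [ 4.7550e-01 -1.0000e-03  0.0000e+00 -2.7257e+00] 0.4399 473
cover scene [ 4.7890e-01  2.2000e-03  0.0000e+00 -2.7171e+00] [ 4.7850e-01 -1.0000e-04  0.0000e+00 -2.6387e+00] 0.4974 394
(0, 1) [ 0.6426  0.0386  0.0936 -0.692 ] (np.float64(0.29592020384608275), 331)
(0, 1, 3) [ 0.6428  0.0383  0.0936 -0.6717] (np.float64(0.21825597342668224), 324)
(0, 1, 2) [ 0.6446  0.0407  0.0957 -0.692 ] (np.float64(0.2875004586124486), 329)
```

View pics/e1.png

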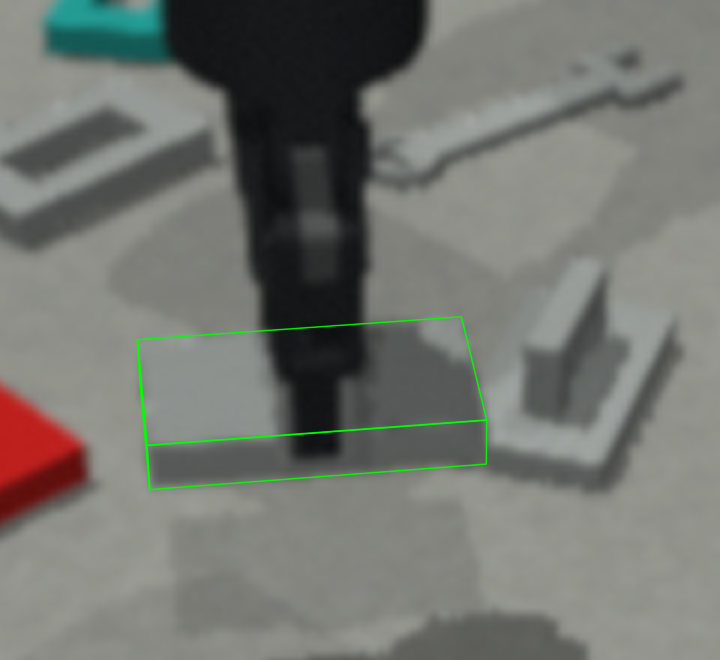

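```bash
python3 plan.py 0.4972 0.2394 0.105 1.058 8
```

```text
clk 5.6 p [0.641  0.0389 0.1054] yaw 0.879 F [-0.3  1.  -6.4] gap 0.0543 turn 0.179
7.8,-29.8,0.0,-0.022
8.5,-29.6,0.0,-0.022
9.2,-29.4,0.0,-0.022
9.8,-29.2,0.0,-0.022
10.5,-29.0,0.0,-0.022
11.1,-28.8,0.0,-0.022
11.8,-28.5,0.0,-0.022
12.4,-28.2,0.0,-0.022
```

Request:
move_arm(rows=[[255,7.8,-29.8,0,-0.022],[255,8.5,-29.6,0,-0.022],[255,9.2,-29.4,0,-0.022],[255,9.8,-29.2,0,-0.022],[255,10.5,-29,0,-0.022],[255,11.1,-28.8,0,-0.022],[255,11.8,-28.5,0,-0.022],[255,12.4,-28.2,6,-0.022],[255,0,0,15,0],[255,0,0,10,0]])

```text
clock: 6.85
ee_pos: [0.4981, 0.2393, 0.0742]
tool_rot: [0.864, 0.503, -0.0, 0.0]
wrist_force: [-0.0, 0.2, -6.5]
finger_gap: 0.0548
```

Request:
move_arm(rows=[[255,0,0,2,0],[255,0,0,0,0],[255,0,0,0,0],[255,0,0,0,0],[255,0,0,0,0],[255,0,0,0,0],[255,0,0,0,0],[255,0,0,0,0],[255,0,0,0,0],[255,0,0,0,0]])

```text
clock: 8.1
ee_pos: [0.4981, 0.2396, 0.0732]
tool_rot: [0.864, 0.503, 0.0, -0.0]
wrist_force: [0.4, 0.2, -6.1]
finger_gap: 0.0546
```

```bash
cat > held2.py <<'E'
# held2.py name grip_height(TCP z - bottom) tag
from h import *
from plan import state
from bench import capture
import sys,pickle
n=sys.argv[1]; gh=float(sys.argv[2]); tag=sys.argv[3]
s,ps=state(); p=s["ee_pos"]; th=ps-np.pi/2
print("clk",round(s["clock"],2),p.round(4),round(ps,4),s["wrist_force"].round(1),s["finger_gap"].round(4))
C={k:capture(k) for k in("scene","top")}; pickle.dump(C,open(f"c_{tag}.pkl","wb"))
for k in C: cv2.imwrite(f"pics/{k}_{tag}.png",C[k]["color"][:,:,::-1])
c=C["scene"]; q=np.array([p[0],p[1],p[2]-gh,th])
for fr in((0,1),(0,1,3),(0,1,2)):
    o=edgefit(c,n,q,fr,edges=silh(c,n,q)); print(fr,o[0].round(4),o[1:])
    if fr==(0,1): q=o[0]
    d=o[0][:2]-p[:2]; print("   fit-tcp along piece x,y mm",(1e3*np.array([d@[np.cos(th),np.sin(th)],d@[-np.sin(th),np.cos(th)]])).round(2))
uv=proj(c,q[None,:3])[0]; draw(c,[(n,q)],f"pics/fit_{tag}.png",[max(0,uv[0]-60),max(0,uv[1]-50),uv[0]+60,uv[1]+50],6)
E
python3 held2.py plate 0.0118 p2
```

```text
Traceback (most recent call last):
  File "held2.py", line 8, in <module>
    print("clk",round(s["clock"],2),p.round(4),round(ps,4),s["wrist_force"].round(1),s["finger_gap"].round(4))
                                                                                     ^^^^^^^^^^^^^^^^^^^^^
AttributeError: 'float' object has no attribute 'round'
```

```bash
sed -i 's/s\["finger_gap"\].round(4)/round(s["finger_gap"],4)/' held2.py
python3 held2.py plate 0.0118 p2
```

```text
clk 8.1 [0.4981 0.2396 0.0732] 1.055 [ 0.4  0.2 -6.1] 0.0546
(0, 1) [ 0.4998  0.2389  0.0614 -0.5158] (np.float64(0.2693894870025211), 298)
   fit-tcp along piece x,y mm [1.82 0.32]
(0, 1, 3) [ 0.4999  0.239   0.0614 -0.5115] (np.float64(0.2584165854879308), 297)
   fit-tcp along piece x,y mm [1.83 0.33]
(0, 1, 2) [ 0.491   0.2345  0.0536 -0.5158] (np.float64(0.23248521362953212), 298)
   fit-tcp along piece x,y mm [-3.65 -7.93]
```

View pics/fit_p2.png

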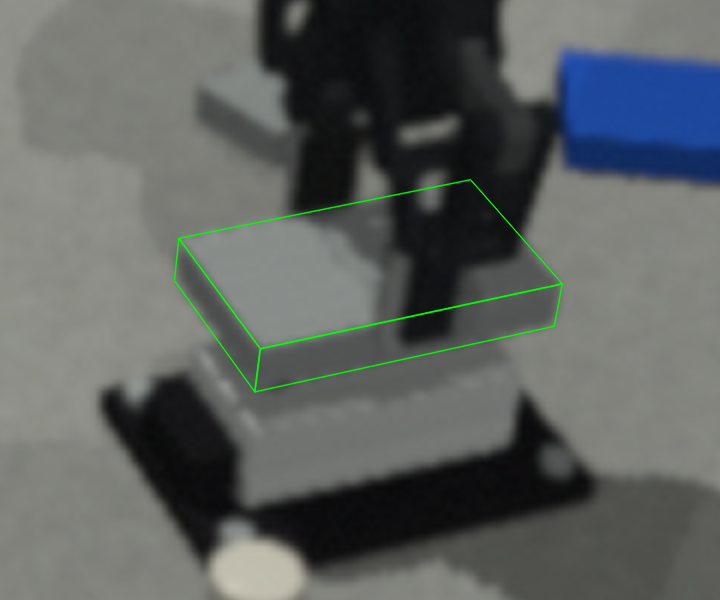

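View pics/top_p2.png

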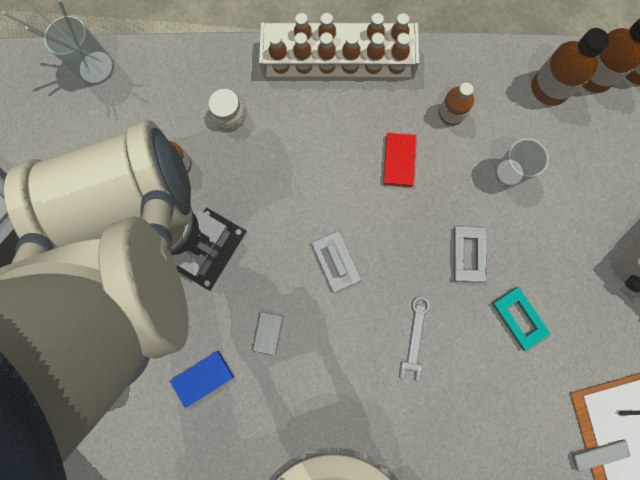

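```bash
python3 - <<'E'
from h import *
import pickle
C0=pickle.load(open("c0.pkl","rb")); r0=pickle.load(open("r0.pkl","rb"))
ped=lambda c,q:[e for e in silh(c,"ped",q)]
import h
m=h.model
h.model=lambda n: [(f,i) for i,f in enumerate(box(-.046,.046,-.022,.022,.010,.04))] if n=="ped" else m(n)
for i,k in enumerate(("top","scene")):
    q=r0["stand"][i]; c=C0[k]
    E=[e for e in silh(c,"ped",q) if min(e[0][2],e[1][2])>.039]
    for fr in((0,1),(0,1,3)):
        q0=q.copy(); q0[3]=-.513
        o=edgefit(c,"ped",q0,fr,edges=E,dark=0); print(k,fr,o[0].round(4),o[1:])
E
```

```text
top (0, 1) [ 0.4962  0.2386  0.     -0.513 ] (np.float64(0.05693885924345876), 240)
top (0, 1, 3) [ 0.4962  0.2386  0.     -0.5139] (np.float64(0.059023586315309094), 240)
scene (0, 1) [ 0.4997  0.2396  0.     -0.513 ] (np.float64(0.10624147424773059), 240)
scene (0, 1, 3) [ 0.4997  0.2396  0.     -0.5127] (np.float64(0.1028284822393262), 240)
```

Request:
move_arm(rows=[[255,0.3,-0.3,4,-0.002],[255,0,0,5,0],[255,0,0,4,0],[255,0,0,3,0],[255,0,0,2,0],[255,0,0,1,0],[255,0,0,1,0],[255,0,0,0.5,0],[255,0,0,0,0],[255,0,0,0,0]])

```text
clock: 9.45
ee_pos: [0.498, 0.24, 0.0527]
tool_rot: [0.864, 0.504, 0.0, 0.0]
wrist_force: [-0.6, 0.4, -4.7]
finger_gap: 0.0542
```

Request:
move_arm(rows=[[255,0,0,0.4,0],[255,0,0,0.4,0],[255,0,0,0.2,0],[255,0,0,0.2,0],[255,0,0,0,0],[255,0,0,0,0],[255,0,0,0,0],[255,0,0,0,0],[255,0,0,0,0],[255,0,0,0,0]])

```text
clock: 10.7
ee_pos: [0.498, 0.2399, 0.0518]
tool_rot: [0.864, 0.504, 0.0, 0.0]
wrist_force: [-2.7, -2.6, 5.2]
finger_gap: 0.0546
```

Request:
move_arm(rows=[[60,0,0,0,0],[60,0,0,0,0],[0,0,0,0,0],[0,0,0,0,0],[0,0,0,-5,0],[0,0,0,-15,0],[0,0,0,-30,0],[0,0,0,-40,0],[0,0,0,-40,0],[0,0,0,0,0]])

```text
clock: 11.95
ee_pos: [0.4995, 0.2405, 0.1853]
tool_rot: [0.864, 0.504, 0.003, 0.001]
wrist_force: [0.4, 0.3, -1.0]
finger_gap: 0.0856
```

```bash
python3 plan.py 0.4925 -0.2446 0.18 1.540 12; python3 - <<'E'
from h import *
from bench import capture
import pickle
c=capture("scene"); pickle.dump(c,open("c_p3.pkl","wb"))
q=np.array([.4997,.2396,.04,-.513])
for fr in((0,1),(0,1,3)):
    o=edgefit(c,"plate",q,fr,edges=silh(c,"plate",q)); print(o[0].round(4),o[1:])
draw(c,[("plate",o[0])],"pics/p3.png",(360,260,480,350),6)
E
```

```text
clk 11.95 p [0.4995 0.2405 0.1853] yaw 1.0571 F [ 0.4  0.3 -1. ] gap 0.0856 turn 0.483
-35.5,19.4,0.4,-0.04
-36.2,17.9,0.4,-0.04
-36.9,16.4,0.4,-0.04
-37.6,14.9,0.4,-0.04
-38.1,13.4,0.4,-0.04
-38.6,11.9,0.4,-0.04
-39.1,10.3,0.4,-0.04
-39.5,8.7,0.4,-0.04
-39.8,7.1,0.4,-0.04
-40.1,5.5,0.4,-0.04
-40.2,3.9,0.4,-0.04
-40.4,2.3,0.4,-0.04
[ 0.4999  0.2395  0.04   -0.513 ] (np.float64(0.2602568095021287), 350)
[ 0.5     0.2395  0.04   -0.5141] (np.float64(0.26230146994308895), 348)
```

View pics/p3.png

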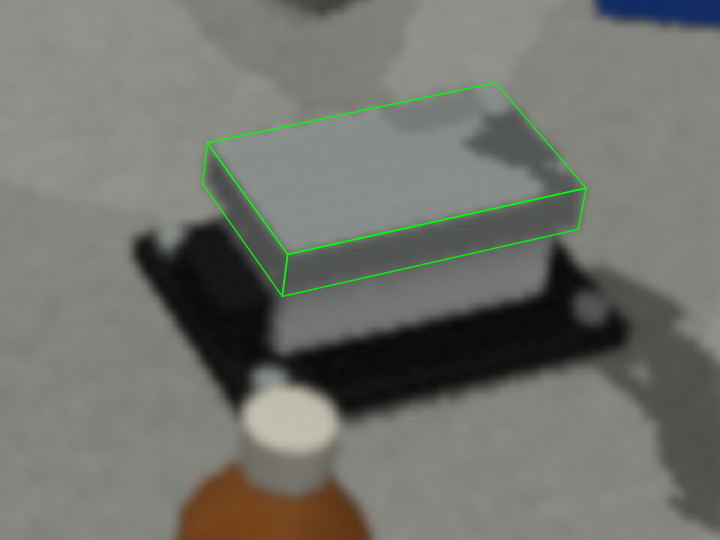

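Request:
move_arm(rows=[[0,-35.5,19.4,0,-0.04],[0,-36.2,17.9,0,-0.04],[0,-36.9,16.4,0,-0.04],[0,-37.6,14.9,0,-0.04],[0,-38.1,13.4,0,-0.04],[0,-38.6,11.9,0,-0.04],[0,-39.1,10.3,0,-0.04],[0,-39.5,8.7,0,-0.04],[0,-39.8,7.1,0,-0.04],[0,-40.1,5.5,0,-0.04]])

```text
clock: 13.25
ee_pos: [0.4908, -0.1653, 0.1809]
tool_rot: [0.746, 0.666, -0.0, -0.001]
wrist_force: [1.2, 0.7, 0.1]
finger_gap: 0.0851
```

```bash
python3 plan.py 0.4932 -0.2445 0.06 1.540 5
```

```text
clk 13.25 p [ 0.4908 -0.1653  0.1809] yaw 1.4582 F [1.2 0.7 0.1] gap 0.0851 turn 0.082
-15.7,2.2,24.2,-0.016
-15.7,2.0,24.2,-0.016
-15.7,1.7,24.2,-0.016
-15.8,1.5,24.2,-0.016
-15.8,1.2,24.2,-0.016
```

Request:
move_arm(rows=[[0,-20,2.6,18,-0.02],[0,-20,2.3,22,-0.02],[0,-20,2,24,-0.02],[0,-18.5,1.5,26,-0.022],[0,0,0,26,0],[0,0,0,0,0],[0,0,0,0,0],[0,0,0,0,0],[0,0,0,0,0],[0,0,0,0,0]])

```text
clock: 14.5
ee_pos: [0.4935, -0.2432, 0.0659]
tool_rot: [0.718, 0.696, 0.0, 0.0]
wrist_force: [-0.0, -1.0, -0.7]
finger_gap: 0.0853
```

```bash
python3 plan.py 0.4932 -0.2445 0.0118 1.540 4;  python3 - <<'E'
from h import *
from bench import capture
import pickle
c=capture("scene"); draw(c,[],"pics/f1.png",(210,120,340,240),5)
E
```

```text
clk 14.5 p [ 0.4935 -0.2432  0.0659] yaw 1.5391 F [-0.  -1.  -0.7] gap 0.0853 turn 0.001
-0.3,-0.1,13.5,-0.0
-0.3,-0.1,13.5,-0.0
-0.3,-0.1,13.5,-0.0
-0.3,-0.1,13.5,-0.0
```

View pics/f1.png

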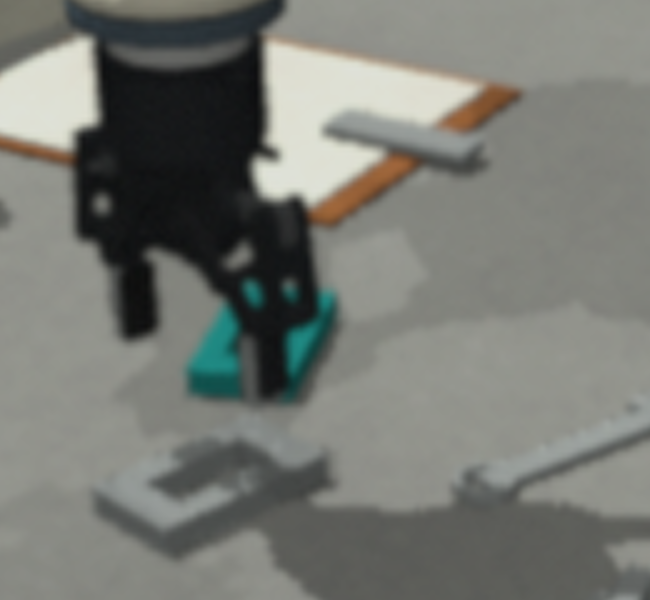

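Request:
move_arm(rows=[[0,-0.6,0,12,0],[0,-0.6,0,14,0],[0,0,0,14,0],[0,0,0,10,0],[0,0,0,4,0],[60,0,0,0,0],[120,0,0,0,0],[200,0,0,0,0],[255,0,0,0,0],[255,0,0,0,0]])

```text
clock: 15.8
ee_pos: [0.4935, -0.2445, 0.0121]
tool_rot: [0.718, 0.696, 0.0, 0.0]
wrist_force: [-2.1, 0.2, 6.3]
finger_gap: 0.0545
```

Request:
move_arm(rows=[[255,0,0,0,0],[255,0,0,0,0],[255,0,0,-4,0],[255,0,0,-15,0],[255,0,0,-30,0],[255,0,0,-30,0],[255,0,0,-20,0],[255,0,0,-6,0],[255,0,0,0,0],[255,0,0,0,0]])

```text
clock: 17.05
ee_pos: [0.4928, -0.2441, 0.1158]
tool_rot: [0.718, 0.696, -0.0, -0.001]
wrist_force: [-0.1, 0.6, -4.0]
finger_gap: 0.0542
```

```bash
python3 plan.py 0.498 0.240 0.140 1.058 13
```

```text
clk 17.05 p [ 0.4928 -0.2441  0.1158] yaw 1.539 F [-0.1  0.6 -4. ] gap 0.0542 turn -0.481
37.2,-0.8,-1.9,0.037
37.2,-2.2,-1.9,0.037
37.1,-3.5,-1.9,0.037
36.9,-4.9,-1.9,0.037
36.7,-6.3,-1.9,0.037
36.5,-7.6,-1.9,0.037
36.1,-9.0,-1.9,0.037
35.8,-10.3,-1.9,0.037
35.4,-11.6,-1.9,0.037
34.9,-12.9,-1.9,0.037
34.4,-14.2,-1.9,0.037
33.9,-15.5,-1.9,0.037
33.3,-16.7,-1.9,0.037
```

Request:
move_arm(rows=[[255,37.2,-0.8,-1,0.037],[255,37.2,-2.2,0,0.037],[255,37.1,-3.5,0,0.037],[255,36.9,-4.9,0,0.037],[255,36.7,-6.3,0,0.037],[255,36.5,-7.6,0,0.037],[255,36.1,-9,0,0.037],[255,35.8,-10.3,0,0.037],[255,35.4,-11.6,0,0.037],[255,34.9,-12.9,0,0.037]])

```text
clock: 18.3
ee_pos: [0.4968, 0.1292, 0.1168]
tool_rot: [0.834, 0.551, -0.001, -0.0]
wrist_force: [0.8, -0.4, -4.2]
finger_gap: 0.0546
```

```bash
python3 plan.py 0.498 0.240 0.085 1.058 4
```

```text
clk 18.3 p [0.4968 0.1292 0.1168] yaw 1.1678 F [ 0.8 -0.4 -4.2] gap 0.0546 turn -0.11
25.6,-10.6,7.9,0.027
25.3,-11.3,7.9,0.027
25.0,-12.0,7.9,0.027
24.6,-12.6,7.9,0.027
```

Request:
move_arm(rows=[[255,25.6,-10.6,5,0.027],[255,25.3,-11.3,5,0.027],[255,25,-12,7,0.027],[255,24.6,-12.6,8,0.029],[255,0,0,7,0],[255,0,0,4,0],[255,0,0,0,0],[255,0,0,0,0],[255,0,0,0,0],[255,0,0,0,0]])

```text
clock: 19.55
ee_pos: [0.4983, 0.2387, 0.0817]
tool_rot: [0.863, 0.505, 0.0, 0.0]
wrist_force: [0.2, -1.0, -4.6]
finger_gap: 0.0542
```

```bash
python3 held2.py frame 0.0121 f2
```

```text
clk 19.55 [0.4983 0.2387 0.0817] 1.0588 [ 0.2 -1.  -4.6] 0.0542
(0, 1) [ 0.4995  0.239   0.0696 -0.512 ] (np.float64(0.2559254130879858), 442)
   fit-tcp along piece x,y mm [0.92 0.89]
(0, 1, 3) [ 0.4996  0.239   0.0696 -0.5163] (np.float64(0.2719051997065258), 442)
   fit-tcp along piece x,y mm [0.95 0.94]
(0, 1, 2) [ 0.4924  0.2353  0.0635 -0.512 ] (np.float64(0.15897302913680908), 420)
   fit-tcp along piece x,y mm [-3.53 -5.84]
```

View pics/fit_f2.png

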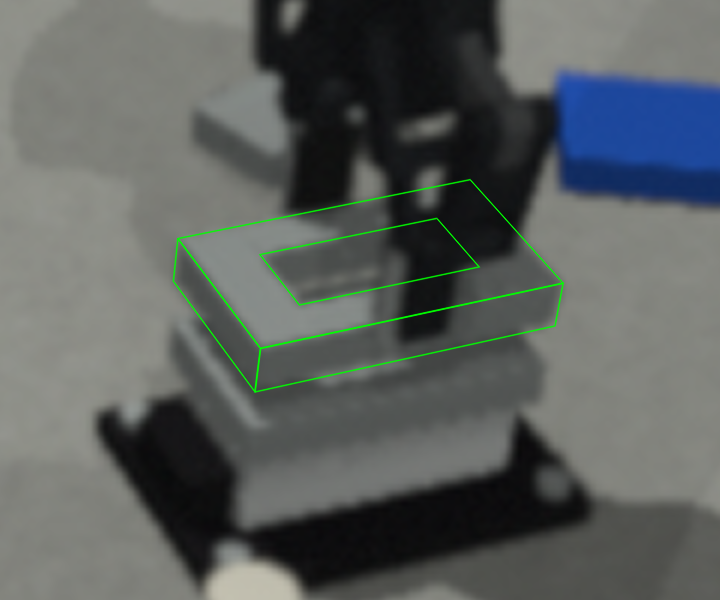

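Request:
move_arm(rows=[[255,0.4,0.1,3,0.001],[255,0.4,0,3,0],[255,0,0,3,0],[255,0,0,2,0],[255,0,0,1,0],[255,0,0,0.6,0],[255,0,0,0.4,0],[255,0,0,0,0],[255,0,0,0,0],[255,0,0,0,0]])

```text
clock: 20.9
ee_pos: [0.4987, 0.2395, 0.0685]
tool_rot: [0.863, 0.505, 0.0, 0.0]
wrist_force: [-0.7, -0.1, -4.4]
finger_gap: 0.0546
```

Request:
move_arm(rows=[[255,0,0,0.3,0],[255,0,0,0.2,0],[255,0,0,0.2,0],[255,0,0,0.2,0],[255,0,0,0,0],[255,0,0,0,0],[255,0,0,0,0],[255,0,0,0,0],[255,0,0,0,0],[255,0,0,0,0]])

```text
clock: 22.15
ee_pos: [0.4987, 0.2395, 0.0681]
tool_rot: [0.863, 0.505, 0.0, 0.0]
wrist_force: [-2.9, -0.7, 9.1]
finger_gap: 0.0547
```

Request:
move_arm(rows=[[60,0,0,0,0],[60,0,0,0,0],[0,0,0,0,0],[0,0,0,0,0],[0,0,0,-5,0],[0,0,0,-15,0],[0,0,0,-30,0],[0,0,0,-40,0],[0,0,0,-30,0],[0,0,0,0,0]])

```text
clock: 23.4
ee_pos: [0.4999, 0.2399, 0.1908]
tool_rot: [0.863, 0.505, 0.003, 0.0]
wrist_force: [0.6, -0.0, -0.5]
finger_gap: 0.0854
```

```bash
python3 plan.py 0.4765 0.001 0.18 2.002 8; python3 - <<'E'
from h import *
from bench import capture
import pickle
c=capture("scene"); pickle.dump(c,open("c_f3.pkl","wb"))
q=np.array([.4997,.2396,.056,-.513])
for n,z in(("frame",.056),("plate",.04)):
  q[2]=z
  E=silh(c,n,q)
  if n=="plate": E=[e for e in E if min(e[0][2],e[1][2])<.001]
  for fr in((0,1),(0,1,3)):
    o=edgefit(c,n,q,fr,edges=E); print(n,o[0].round(4),o[1:])
    if n=="frame" and len(fr)==2: f=o[0]
draw(c,[],"pics/f3.png",(360,250,480,350),6)
draw(c,[("frame",f)],"pics/f3b.png",(360,250,480,350),6)
E
```

```text
clk 23.4 p [0.4999 0.2399 0.1908] yaw 1.058 F [ 0.6 -0.  -0.5] gap 0.0854 turn 0.944
-27.5,12.1,1.4,-0.118
-28.7,8.8,1.4,-0.118
-29.5,5.3,1.4,-0.118
-29.9,1.8,1.4,-0.118
-30.0,-1.7,1.4,-0.118
-29.5,-5.2,1.4,-0.118
-28.7,-8.7,1.4,-0.118
-27.5,-12.0,1.4,-0.118
frame [ 0.4995  0.2394  0.056  -0.513 ] (np.float64(0.24868204830517315), 587)
frame [ 0.4995  0.2393  0.056  -0.5267] (np.float64(0.2663532292546238), 581)
plate [ 0.4986  0.2391  0.04   -0.513 ] (np.float64(0.3363407348769804), 171)
plate [ 0.4981  0.239   0.04   -0.4799] (np.float64(0.2622201050415969), 166)
```

View pics/f3.png

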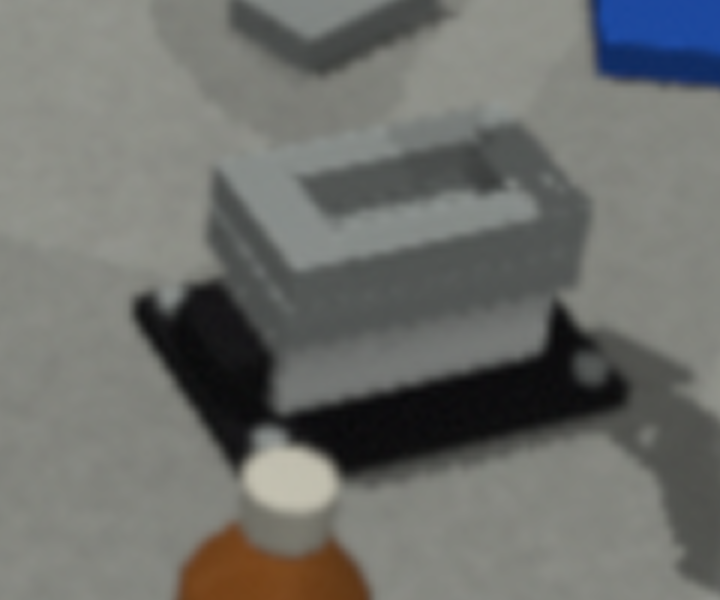

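Request:
move_arm(rows=[[0,-27.5,12.1,2,-0.118],[0,-28.7,8.8,4,-0.118],[0,-29.5,5.3,4,-0.118],[0,-29.9,1.8,6,-0.118],[0,-30,-1.7,8,-0.118],[0,-29.5,-5.2,10,-0.118],[0,-28.7,-8.7,14,-0.118],[0,-27.5,-12,18,-0.114],[0,0,0,22,0],[0,0,0,16,0]])

```text
clock: 24.7
ee_pos: [0.4744, 0.0003, 0.0824]
tool_rot: [0.542, 0.841, -0.0, -0.001]
wrist_force: [-0.4, 0.4, 0.5]
finger_gap: 0.0853
```

```bash
python3 plan.py 0.477 0.0012 0.06 1.998 3; python3 - <<'E'
from h import *
from bench import capture
import pickle
for k in("scene","top"):
    c=capture(k); pickle.dump(c,open(f"c_v_{k}.pkl","wb")); draw(c,[],f"pics/v_{k}.png")
E
```

```text
clk 24.7 p [4.744e-01 3.000e-04 8.240e-02] yaw 1.9971 F [-0.4  0.4  0.5] gap 0.0853 turn 0.001
-0.1,0.9,7.5,-0.0
-0.1,0.9,7.5,-0.0
-0.1,0.9,7.5,-0.0
```

View pics/v_top.png

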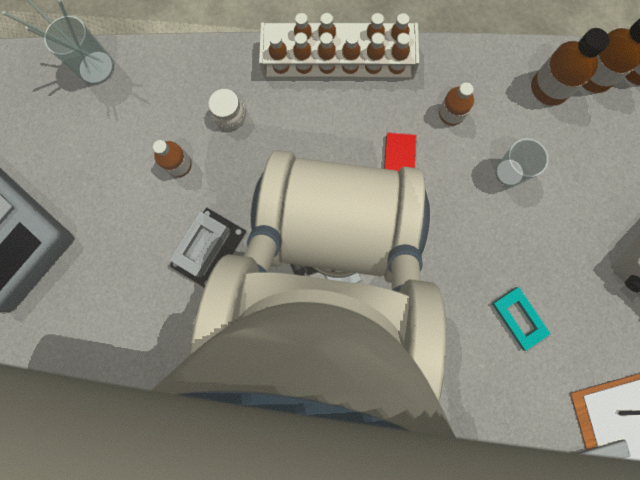

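View pics/v_scene.png

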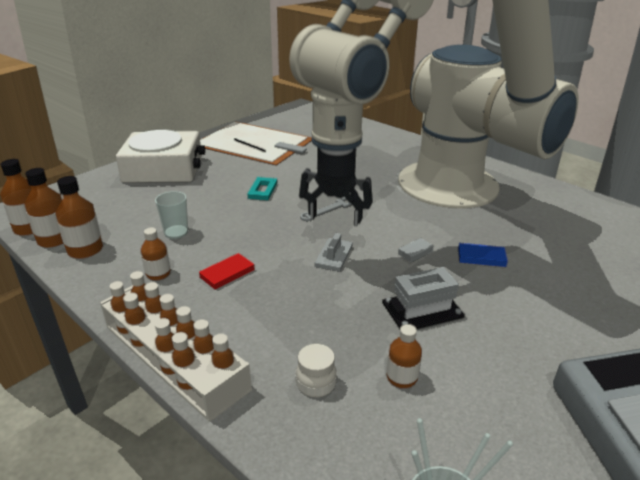

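```bash
python3 - <<'E'
from h import *
import pickle
def rel(q,s): d=(q[:2]-s)*1e3; return np.round([d@[.871,-.491],d@[.491,.871]],2)
for k,s in(("top",[.4962,.2386]),("scene",[.4997,.2396])):
    c=pickle.load(open(f"c_v_{k}.pkl","rb")); s=np.array(s)
    q=np.array([*s,.056,-.513])
    E=silh(c,"frame",q)
    T=[e for e in E if min(e[0][2],e[1][2])>.015]
    H=[e for e in T if max(abs(e[0][0]),abs(e[1][0]))<.04]; O=[e for e in T if max(abs(e[0][0]),abs(e[1][0]))>.04]
    for nm,ee in(("all",E),("topface",T),("outer",O),("hole",H)):
      for fr in((0,1),(0,1,3)):
        o=edgefit(c,"frame",q,fr,edges=ee,dark=70,win=3); print(k,nm,rel(o[0],s),o[0][3].round(4),o[1].round(3),o[2])
    o=edgefit(c,"frame",q,(0,1),edges=E,dark=70,win=3)[0]
    draw(c,[("frame",o),("plate",o-[0,0,.016,0])],f"pics/vf_{k}.png",(165,200,255,295) if k=="top" else (370,250,480,345),7)
    draw(c,[],f"pics/vn_{k}.png",(165,200,255,295) if k=="top" else (370,250,480,345),7)
E
```

```text
top all [-0.04  0.22] -0.513 0.273 314
top all [-0.08  0.25] -0.5171 0.268 311
top topface [-0.04  0.22] -0.513 0.275 314
top topface [-0.08  0.25] -0.517 0.265 311
top outer [ 0.05 -0.14] -0.513 0.194 93
top outer [ 0.06 -0.16] -0.51 0.167 91
top hole [-0.06  0.52] -0.513 0.293 223
top hole [-0.06  0.5 ] -0.523 0.287 220
scene all [-0.11 -0.21] -0.513 0.258 541
scene all [-0.14 -0.27] -0.529 0.318 540
scene topface [ 0.06 -0.17] -0.513 0.175 425
scene topface [ 0.07 -0.16] -0.512 0.182 427
scene outer [0.02 0.16] -0.513 0.132 189
scene outer [0.03 0.2 ] -0.5129 0.122 190
scene hole [ 0.2  -2.62] -0.513 0.414 237
scene hole [ 0.13 -2.31] -0.5693 0.37 234
```

View pics/vf_top.png

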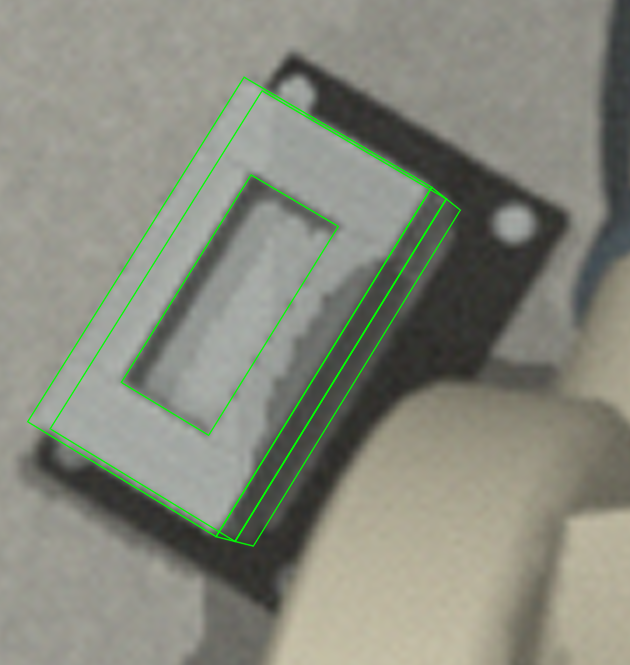

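View pics/vf_scene.png

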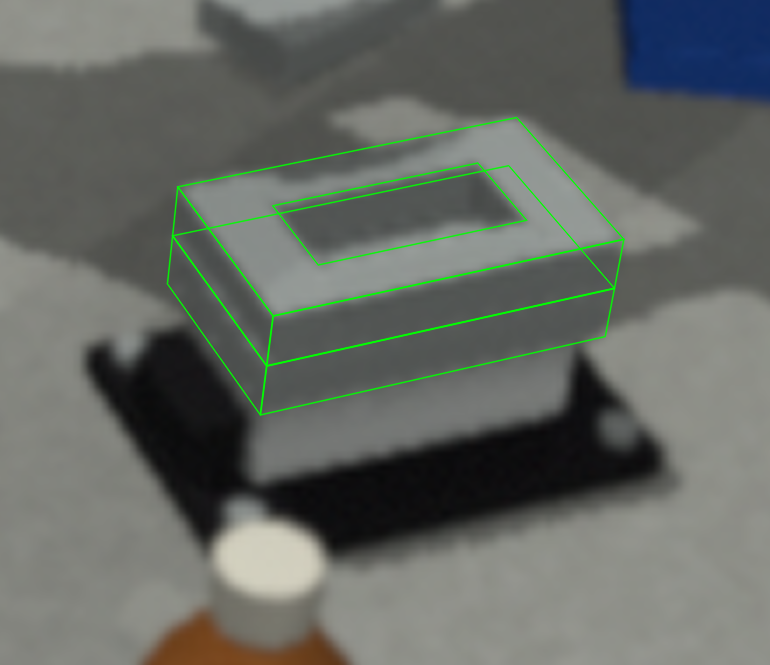

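View pics/vn_scene.png

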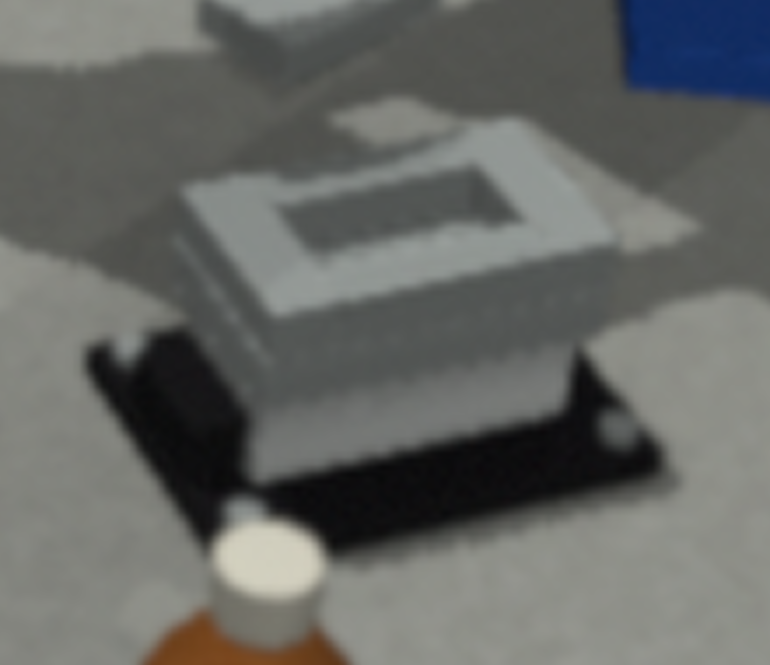

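Request:
move_arm(rows=[[0,-0.2,1.4,12,0],[0,0,1.4,14,0],[0,0,0,14,0],[0,0,0,12,0],[0,0,0,5,0],[60,0,0,0,0],[120,0,0,0,0],[180,0,0,0,0],[255,0,0,0,0],[255,0,0,0,0]])

```text
clock: 26.05
ee_pos: [0.4779, 0.0016, 0.0269]
tool_rot: [0.541, 0.841, 0.0, 0.0]
wrist_force: [-0.6, -0.1, 6.5]
finger_gap: 0.013
```

Request:
move_arm(rows=[[255,0,0,0,0],[255,0,0,0,0],[255,0,0,0,0],[255,0,0,0,0],[255,0,0,0,0],[255,0,0,0,0],[255,0,0,0,0],[255,0,0,-4,0],[255,0,0,-8,0],[255,0,0,0,0]])

```text
clock: 27.3
ee_pos: [0.4781, 0.0016, 0.0392]
tool_rot: [0.541, 0.841, 0.0, 0.0]
wrist_force: [0.7, 0.2, -6.4]
finger_gap: 0.013
```

```bash
python3 plan.py 0.4987 0.2395 0.16 1.058 10; python3 - <<'E'
from h import *
from bench import capture
c=capture("scene"); draw(c,[],"pics/c1.png",(280,180,400,290),6)
E
```

```text
clk 27.3 p [0.4781 0.0016 0.0392] yaw 1.998 F [ 0.7  0.2 -6.4] gap 0.013 turn -0.94
20.8,11.7,-12.1,0.094
21.8,9.7,-12.1,0.094
22.6,7.6,-12.1,0.094
23.2,5.5,-12.1,0.094
23.7,3.3,-12.1,0.094
23.9,1.0,-12.1,0.094
23.9,-1.2,-12.1,0.094
23.6,-3.4,-12.1,0.094
23.2,-5.6,-12.1,0.094
22.6,-7.8,-12.1,0.094
```

View pics/c1.png

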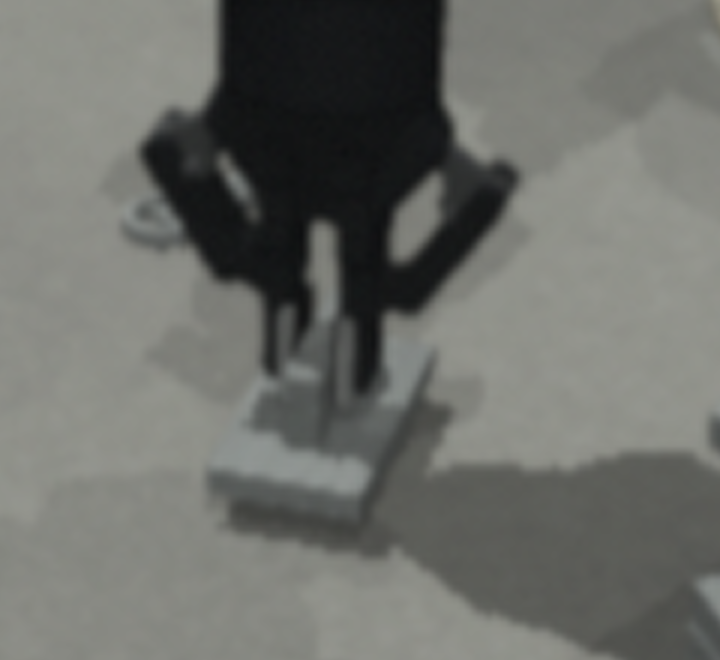

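Request:
move_arm(rows=[[255,20.8,11.7,-15,0.094],[255,21.8,9.7,-20,0.094],[255,22.6,7.6,-25,0.094],[255,23.2,5.5,-25,0.094],[255,23.7,3.3,-15,0.094],[255,23.9,1,-5,0.094],[255,23.9,-1.2,0,0.094],[255,23.6,-3.4,0,0.094],[255,23.2,-5.6,0,0.094],[255,22.6,-7.8,0,0.094]])

```text
clock: 28.6
ee_pos: [0.498, 0.2402, 0.1432]
tool_rot: [0.864, 0.503, -0.0, -0.0]
wrist_force: [0.3, 0.3, -6.1]
finger_gap: 0.0131
```

```bash
python3 plan.py 0.4987 0.2395 0.112 1.058 5
```

```text
clk 28.6 p [0.498  0.2402 0.1432] yaw 1.0549 F [ 0.3  0.3 -6.1] gap 0.0131 turn 0.003
-0.0,0.2,6.2,-0.001
-0.0,0.2,6.2,-0.001
-0.0,0.2,6.2,-0.001
-0.0,0.2,6.2,-0.001
-0.0,0.2,6.2,-0.001
```

Request:
move_arm(rows=[[255,0,1,7,-0.003],[255,0,0,9,0],[255,0,0,8,0],[255,0,0,5,0],[255,0,0,2,0],[255,0,0,0,0],[255,0,0,0,0],[255,0,0,0,0],[255,0,0,0,0],[255,0,0,0,0]])

```text
clock: 29.85
ee_pos: [0.4993, 0.2391, 0.1126]
tool_rot: [0.863, 0.506, 0.0, 0.0]
wrist_force: [0.0, 0.5, -6.5]
finger_gap: 0.0131
```

```bash
python3 held2.py cover 0.0265 k2
```

```text
clk 29.85 [0.4993 0.2391 0.1126] 1.0611 [ 0.   0.5 -6.5] 0.0131
(0, 1) [ 0.5002  0.2391  0.0861 -0.5097] (np.float64(0.29700915209443723), 347)
   fit-tcp along piece x,y mm [0.82 0.45]
(0, 1, 3) [ 0.5005  0.239   0.0861 -0.5393] (np.float64(0.46744324380416297), 373)
   fit-tcp along piece x,y mm [1.11 0.55]
(0, 1, 2) [ 0.4916  0.2349  0.0791 -0.5097] (np.float64(0.2622337894014795), 331)
   fit-tcp along piece x,y mm [-4.74 -7.38]
```

View pics/fit_k2.png

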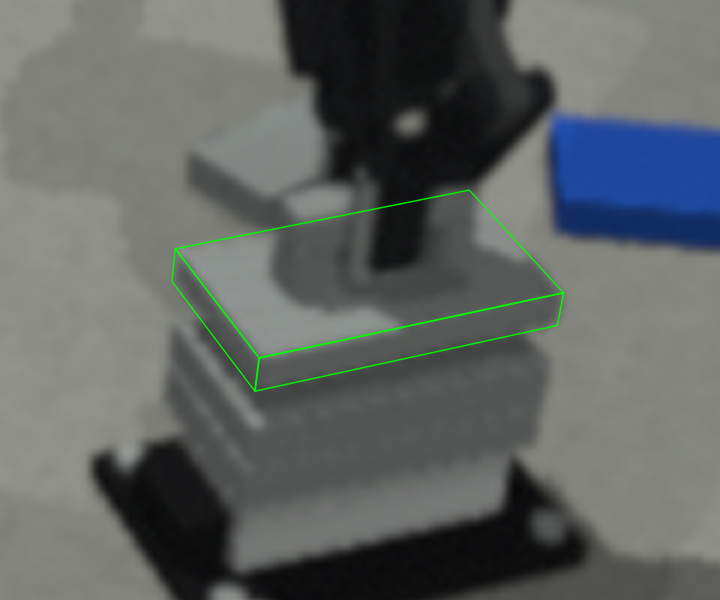

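Request:
move_arm(rows=[[255,0,-0.6,3,0.003],[255,0,0,3,0],[255,0,0,3,0],[255,0,0,2,0],[255,0,0,1,0],[255,0,0,0.6,0],[255,0,0,0.4,0],[255,0,0,0,0],[255,0,0,0,0],[255,0,0,0,0]])

```text
clock: 31.2
ee_pos: [0.4988, 0.2393, 0.0996]
tool_rot: [0.863, 0.505, 0.0, 0.0]
wrist_force: [-0.3, -0.1, -7.0]
finger_gap: 0.0127
```

```bash
python3 held2.py cover 0.0268 k3
```

```text
clk 31.2 [0.4988 0.2393 0.0996] 1.058 [-0.3 -0.1 -7. ] 0.0127
(0, 1) [ 0.5001  0.2395  0.0728 -0.5128] (np.float64(0.2869025997073785), 307)
   fit-tcp along piece x,y mm [1.04 0.78]
(0, 1, 3) [ 0.5003  0.2393  0.0728 -0.569 ] (np.float64(0.43511969742129974), 315)
   fit-tcp along piece x,y mm [1.37 0.74]
(0, 1, 2) [ 0.4799  0.2305  0.0561 -0.5128] (np.float64(0.5824303531331552), 264)
   fit-tcp along piece x,y mm [-12.06 -16.95]
```

Request:
move_arm(rows=[[255,0,-0.2,0.3,0],[255,0,0,0.2,0],[255,0,0,0.2,0],[255,0,0,0.2,0],[255,0,0,0,0],[255,0,0,0,0],[255,0,0,0,0],[255,0,0,0,0],[255,0,0,0,0],[255,0,0,0,0]])

```text
clock: 32.55
ee_pos: [0.4986, 0.2395, 0.0989]
tool_rot: [0.863, 0.505, 0.0, 0.0]
wrist_force: [-3.7, -0.4, 6.6]
finger_gap: 0.0132
```

Request:
move_arm(rows=[[180,0,0,0,0],[120,0,0,0,0],[60,0,0,0,0],[0,0,0,0,0],[0,0,0,0,0],[0,0,0,-5,0],[0,0,0,-15,0],[0,0,0,-30,0],[0,0,0,-40,0],[0,0,0,-40,0]])

```text
clock: 33.8
ee_pos: [0.4985, 0.2394, 0.2311]
tool_rot: [0.863, 0.505, 0.0, 0.0]
wrist_force: [0.3, 0.4, -0.9]
finger_gap: 0.0849
```

```bash
python3 plan.py 0.45 -0.1 0.24 1.3 10
```

```text
clk 33.8 p [0.4985 0.2394 0.2311] yaw 1.0581 F [ 0.3  0.4 -0.9] gap 0.0849 turn 0.242
-32.0,12.4,-0.9,-0.024
-32.2,11.6,-0.9,-0.024
-32.5,10.9,-0.9,-0.024
-32.8,10.1,-0.9,-0.024
-33.0,9.3,-0.9,-0.024
-33.2,8.5,-0.9,-0.024
-33.4,7.7,-0.9,-0.024
-33.6,6.9,-0.9,-0.024
-33.7,6.0,-0.9,-0.024
-33.9,5.2,-0.9,-0.024
```

Moving clear so both cameras can check the pile.

Request:
move_arm(rows=[[0,-32,12,-1,0],[0,-32,12,-1,0],[0,-32,12,-1,0],[0,-32,12,-1,0],[0,-32,12,0,0],[0,-32,12,0,0],[0,-32,12,0,0],[0,-32,12,0,0],[0,-32,12,0,0],[0,0,0,0,0]])

```text
clock: 35.05
ee_pos: [0.4513, -0.0662, 0.2337]
tool_rot: [0.864, 0.504, 0.0, 0.001]
wrist_force: [0.1, -0.7, -1.0]
finger_gap: 0.0851
```

```bash
python3 - <<'E'
from h import *
from bench import capture
import pickle
def rel(q,s): d=(q[:2]-s)*1e3; return np.round([d@[.871,-.491],d@[.491,.871]],2)
for k,s in(("top",[.4962,.2386]),("scene",[.4997,.2396])):
    c=capture(k); pickle.dump(c,open(f"c_z_{k}.pkl","wb")); s=np.array(s)
    q=np.array([*s,.072,-.513])
    E=silh(c,"cover",q); T=[e for e in E if min(e[0][2],e[1][2])>.011]
    for nm,ee in(("all",E),("topface",T)):
      for fr in((0,1),(0,1,3)):
        o=edgefit(c,"cover",q,fr,edges=ee,dark=60,win=3); print(k,nm,rel(o[0],s),o[0][3].round(4),o[1].round(3),o[2])
    q[2]=.04; E=[e for e in silh(c,"plate",q) if max(e[0][2],e[1][2])<.001]
    for fr in((0,1),(0,1,3)):
        o=edgefit(c,"plate",q,fr,edges=E,dark=30,win=3); print(k,"plate lower edges",rel(o[0],s),o[0][3].round(4),o[1].round(3),o[2])
    cr=(150,180,260,295) if k=="top" else (370,230,480,345)
    draw(c,[],f"pics/zn_{k}.png",cr,5)
    draw(c,[(n,np.array([*s,z,-.513])) for n,z in(("plate",.04),("frame",.056),("cover",.072))],f"pics/z_{k}.png",cr,5)
E
```

```text
top all [-0.8   0.66] -0.513 0.457 203
top all [-0.82  0.66] -0.5142 0.475 203
top topface [-0.77  0.17] -0.513 0.218 144
top topface [-0.79  0.18] -0.5146 0.219 142
top plate lower edges [2.0907e+02 1.3000e-01] -0.513 0.0 1Traceback (most recent call last):
  File "<stdin>", line 14, in <module>
  File "h.py", line 116, in edgefit
    o=least_squares(r,pose[list(free)],loss="soft_l1",f_scale=.3,x_scale=[.01]*len(free)); pose[list(free)]=o.x
    return func(*args, **kwargs)
    vector_fun = VectorFunction(
        fun_wrapped,
    ...<6 lines>...
        workers=workers
    )
    self._update_fun()
    ~~~~~~~~~~~~~~~~^^
    self.f = self.fun_wrapped(xp_copy(self.x))
             ~~~~~~~~~~~~~~~~^^^^^^^^^^^^^^^^^
    return np.atleast_1d(self.fun(x))
                         ~~~~~~~~^^^
    return self.f(x, *self.args, **self.kwargs)
           ~~~~~~^^^^^^^^^^^^^^^^^^^^^^^^^^^^^^
  File "h.py", line 115, in r
    return ((proj(c,tw(q,Q))-U)*N).sum(1)
                    ~~^^^^^
  File "h.py", line 93, in tw
    return np.c_[P[:,0]*c-P[:,1]*s+x,P[:,0]*s+P[:,1]*c+y,P[:,2]+z]
                 ~^^^^^
IndexError: index 0 is out of bounds for axis 1 with size 0
```

```bash
python3 - <<'E'
from h import *
from bench import capture
import pickle
def rel(q,s): d=(q[:2]-s)*1e3; return np.round([d@[.871,-.491],d@[.491,.871]],2)
for k,s in(("top",[.4962,.2386]),("scene",[.4997,.2396])):
    c=capture(k); pickle.dump(c,open(f"c_z_{k}.pkl","wb")); s=np.array(s)
    q=np.array([*s,.072,-.513])
    E=silh(c,"cover",q); T=[e for e in E if min(e[0][2],e[1][2])>.011]
    for nm,ee in(("all",E),("topface",T)):
      for fr in((0,1),(0,1,3)):
        o=edgefit(c,"cover",q,fr,edges=ee,dark=60,win=3); print(k,nm,rel(o[0],s),o[0][3].round(4),o[1].round(3),o[2])
    q[2]=.04; E=[e for e in silh(c,"plate",q) if max(e[0][2],e[1][2])<.001]
    if k=="scene":
      for fr in((0,1),(0,1,3)):
        o=edgefit(c,"plate",q,fr,edges=E,dark=0,win=3); print(k,"plate lower edges",rel(o[0],s),o[0][3].round(4),o[1].round(3),o[2])
    cr=(150,180,260,295) if k=="top" else (370,230,480,345)
    draw(c,[],f"pics/zn_{k}.png",cr,5)
    draw(c,[(n,np.array([*s,z,-.513])) for n,z in(("plate",.04),("frame",.056),("cover",.072))],f"pics/z_{k}.png",cr,5)
E
```

```text
top all [-0.71  0.63] -0.513 0.448 205
top all [-0.81  0.63] -0.5163 0.427 208
top topface [-0.79  0.16] -0.513 0.224 146
top topface [-0.73  0.16] -0.5157 0.217 146
scene all [ 0.12 -0.28] -0.513 0.274 318
scene all [ 0.13 -0.25] -0.5302 0.315 329
scene topface [-0.32 -0.24] -0.513 0.161 218
scene topface [-0.33 -0.24] -0.5104 0.168 217
scene plate lower edges [ 2.66 -0.16] -0.513 0.264 83
scene plate lower edges [1.77 0.11] -0.5863 0.511 86
```

View pics/zn_scene.png

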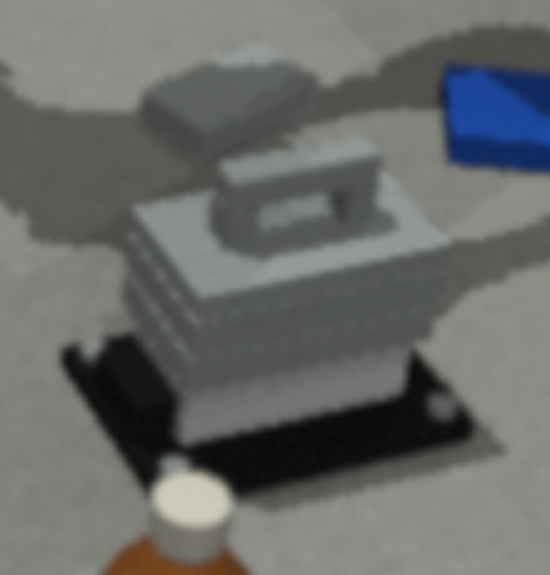

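View pics/z_scene.png

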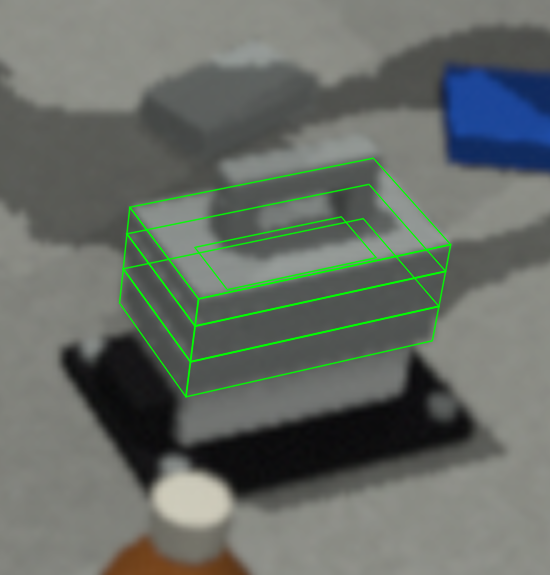

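View pics/z_top.png

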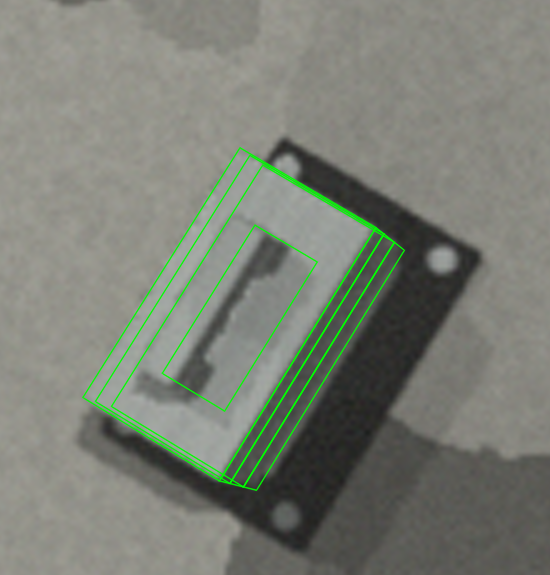

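View pics/zn_top.png

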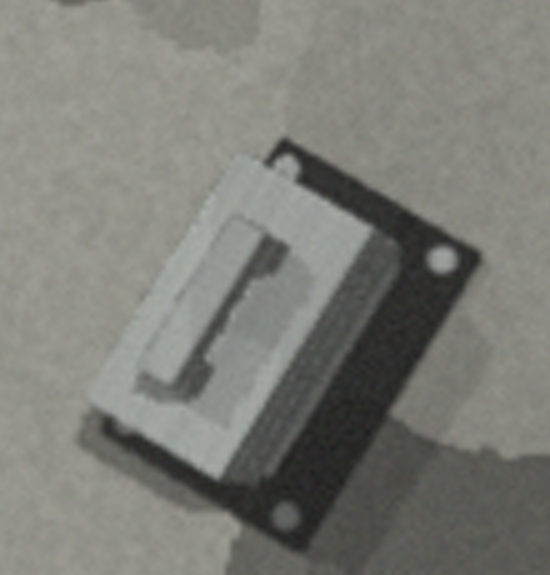

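```bash
python3 - <<'E'
from bench import sense, workorder
print(sense()["clock"],workorder.sign_off())
E
```

```text
the job is handed in; nothing more can be done
35.2 None
```

The filter cell is built on the stand and handed in at 35.2 s. I set down the plain plate first, then the open frame, then the cover with its handle up. Each piece was lowered in small steps until the wrist force showed light contact (a net change of about 11–14 N), then released.

| Piece | Last check | Position against the pedestal |
|---|---|---|
| Plate | scene camera | about 0.2 mm off |
| Frame | both cameras | within about 0.3 mm |
| Cover | scene camera | about 0.3 mm towards the end away from the pin |
| Cover | top camera | about 0.8 mm the same way |

All three pieces came out square to within about 0.003 rad in the cleaner fits. Some fits read up to about 0.02 rad off, mostly where shadows or occlusion disturbed the edges.

**Checks that disagreed or failed:**
- **Cameras:** they differ by about 2–4 mm in absolute position, so I compared each piece to the stand in the same picture.
- **Pin-end seams:** thin bright lines show there in the scene picture. That suggests sub-millimetre steps between the pieces, and I left them.
- **Plate after covering:** the final fit of its lower edges was unusable because of low contrast, so its position is from before the frame went on.
- **Pin:** I could not see it directly. That it is pressed down is inferred from the plate lying flat at the pedestal's height.

I did not move or touch any of the other things knowingly, and the gripper was clear of everything at hand-in.

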